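# Clear the jammed trocar sleeves and cap them

## Task

Get the trocar sleeves in the rack ready for the next class. With the push rod from the stand, push every jammed practice bead down and right out of the lower end of its sleeve into the tray beneath, and put the rod back in its stand, collar down on the rim. Put a seal cap on each of the four sleeves and press it down fully home, and leave the tape, the practice pad and the wipes where they are.

Things in the scene. Friction and masses are not known exactly. Their poses are not given: they have to be found in the camera images.
- rack: Fixed steel rack, 104 mm deep (its x), 320 mm long (its y), plate 100 mm above the table, holding four like trocar sleeves upright in a row along its y, 75 mm apart. Origin on the table under its middle, z up; it may stand turned a little. Below all sleeves, open to front and back, lies a steel catch tray (98 x 300 mm inside, walls to 25 mm above the table). Nothing of it comes off.
- stand: Fixed push-rod stand: a round black foot 72 mm across and 8 mm thick with an upright aluminium tube (26 mm outside, 34 mm at the rim, rim 110 mm above the table). Origin on the table under its middle. The bore is 14.4 mm wide and 102 mm deep, with a funnel mouth 23 mm wide at the rim narrowing over 8 mm.
- stand_rim (a point): Centre of the rod stand's mouth, at rim height (110 mm above the table).
- rod: The push rod, standing in its stand: a blunt steel shaft 11 mm in diameter and 100 mm long, then a collar 34 mm across and 5 mm thick, then a black cylindrical handle 22 mm in diameter and 46 mm long; 151 mm long in all, 130 g. Origin at the centre of the flat tip, its z runs up the rod to the handle. At home the collar rests on the stand's rim and the tip hangs 10 mm above the table.
- rod_grip (a point): Middle of the rod's handle, 126 mm above the tip (21 mm above the top of the collar): where to grip it.
- rod_collar (a point): Centre of the underside of the rod's collar, 100 mm above the tip; it rests on the stand's rim when the rod is home.
- mouth0 (a point): Centre of the mouth of sleeve 0 (counted along the rack's y from its -y end), at the top of its neck, 130 mm above the table. The neck is 32 mm in diameter, 14 mm high, with an O-ring, above a shoulder 42 mm across and 16 mm high. The mouth is a funnel 25 mm wide, narrowing over 8 mm to a bore 16 mm wide (14 mm along the rack's x, where a springy lining stands in).
- mouth1 (a point): Centre of the mouth of sleeve 1 (counted along the rack's y from its -y end), at the top of its neck, 130 mm above the table. The neck is 32 mm in diameter, 14 mm high, with an O-ring, above a shoulder 42 mm across and 16 mm high. The mouth is a funnel 25 mm wide, narrowing over 8 mm to a bore 16 mm wide (14 mm along the rack's x, where a springy lining stands in).
- mouth2 (a point): Centre of the mouth of sleeve 2 (counted along the rack's y from its -y end), at the top of its neck, 130 mm above the table. The neck is 32 mm in diameter, 14 mm high, with an O-ring, above a shoulder 42 mm across and 16 mm high. The mouth is a funnel 25 mm wide, narrowing over 8 mm to a bore 16 mm wide (14 mm along the rack's x, where a springy lining stands in).
- mouth3 (a point): Centre of the mouth of sleeve 3 (counted along the rack's y from its -y end), at the top of its neck, 130 mm above the table. The neck is 32 mm in diameter, 14 mm high, with an O-ring, above a shoulder 42 mm across and 16 mm high. The mouth is a funnel 25 mm wide, narrowing over 8 mm to a bore 16 mm wide (14 mm along the rack's x, where a springy lining stands in).
- outlet0 (a point): Centre of the open lower end of sleeve 0, straight below its mouth. Every sleeve is alike and straight: its outlet lies 80 mm below its mouth, 50 mm above the table. On the rack's +x side of every sleeve a small gas tap sticks out of the shoulder, up to 32 mm from the axis and 14 mm above the plate.
- bead0: Wooden bead that may be jammed in sleeve 0 (None if absent: that sleeve is clear): upright cylinder 15 mm in diameter, 16 mm high, 12 g. Origin at the centre of its lower face. Its top starts 12 to 26 mm below the mouth. A springy lining nips it along the whole bore: some 4 to 10 N push it down, until the pusher's tip reaches the outlet or a few mm beyond and it drops into the tray.
- bead1: Wooden bead that may be jammed in sleeve 1 (None if absent: that sleeve is clear): upright cylinder 15 mm in diameter, 16 mm high, 12 g. Origin at the centre of its lower face. Its top starts 12 to 26 mm below the mouth. A springy lining nips it along the whole bore: some 4 to 10 N push it down, until the pusher's tip reaches the outlet or a few mm beyond and it drops into the tray.
- bead2: Wooden bead that may be jammed in sleeve 2 (None if absent: that sleeve is clear): upright cylinder 15 mm in diameter, 16 mm high, 12 g. Origin at the centre of its lower face. Its top starts 12 to 26 mm below the mouth. A springy lining nips it along the whole bore: some 4 to 10 N push it down, until the pusher's tip reaches the outlet or a few mm beyond and it drops into the tray.
- bead3: Wooden bead that may be jammed in sleeve 3 (None if absent: that sleeve is clear): upright cylinder 15 mm in diameter, 16 mm high, 12 g. Origin at the centre of its lower face. Its top starts 12 to 26 mm below the mouth. A springy lining nips it along the whole bore: some 4 to 10 N push it down, until the pusher's tip reaches the outlet or a few mm beyond and it drops into the tray.
- cap0: Loose black seal cap 0 (all alike), open side down: 42 mm in diameter, 22 mm high, 40 g, top dimpled, its outer ring flat. Origin at the centre of its lower rim. A socket 35 mm wide, 13 mm deep fits any neck. Set on a neck it stops on the O-ring, rim 5 to 8 mm below the mouth; pressed with 4 to 15 N it slides down until the roof meets the neck, rim 13 mm below the mouth, and stays.
- cap1: Loose black seal cap 1 (all alike), open side down: 42 mm in diameter, 22 mm high, 40 g, top dimpled, its outer ring flat. Origin at the centre of its lower rim. A socket 35 mm wide, 13 mm deep fits any neck. Set on a neck it stops on the O-ring, rim 5 to 8 mm below the mouth; pressed with 4 to 15 N it slides down until the roof meets the neck, rim 13 mm below the mouth, and stays.
- cap2: Loose black seal cap 2 (all alike), open side down: 42 mm in diameter, 22 mm high, 40 g, top dimpled, its outer ring flat. Origin at the centre of its lower rim. A socket 35 mm wide, 13 mm deep fits any neck. Set on a neck it stops on the O-ring, rim 5 to 8 mm below the mouth; pressed with 4 to 15 N it slides down until the roof meets the neck, rim 13 mm below the mouth, and stays.
- cap3: Loose black seal cap 3 (all alike), open side down: 42 mm in diameter, 22 mm high, 40 g, top dimpled, its outer ring flat. Origin at the centre of its lower rim. A socket 35 mm wide, 13 mm deep fits any neck. Set on a neck it stops on the O-ring, rim 5 to 8 mm below the mouth; pressed with 4 to 15 N it slides down until the roof meets the neck, rim 13 mm below the mouth, and stays.
- mat: Fixed grey silicone mat 200 x 190 x 4 mm on which the caps lie at the start. Origin at the centre of its underside.
- tape: Bystander: a roll of tape lying flat, 84 mm in diameter, 19 mm high. Origin at the centre of its underside. Not to be disturbed.
- pad: Bystander: a skin-coloured suture practice pad, 80 x 130 x 12 mm, lying flat. Origin at the centre of its underside. Not to be disturbed.
- wipes: Bystander: a white canister of wipes, 91 mm in diameter, 160 mm high, upright. Origin at the centre of its underside. Not to be disturbed.
There are look-alikes about, which are no part of the job. Leave any green or white look-alike of the cap0 alone.

How it is judged:
On the way, in this order (a step that is already met when the one before it is completed fails the run):
1. every jammed bead has been pushed out and lies in the tray (x of bead0 in the frame of rack between -0.052 and 0.052 m and y of bead0 in the frame of rack between -0.153 and 0.153 m and z of each of bead0, bead1, bead2, bead3 in the frame of rack below 0.03 m and x of bead1 in the frame of rack between -0.052 and 0.052 m and y of bead1 in the frame of rack between -0.153 and 0.153 m and x of bead2 in the frame of rack between -0.052 and 0.052 m and y of bead2 in the frame of rack between -0.153 and 0.153 m and x of bead3 in the frame of rack between -0.052 and 0.052 m and y of bead3 in the frame of rack between -0.153 and 0.153 m), for 0.2 s.
2. every sleeve has a cap pressed fully home (((horizontal distance between cap0 and mouth0 below 0.003 m and z of cap0 in the frame of mouth0 between -0.016 and -0.0115 m) or (horizontal distance between cap1 and mouth0 below 0.003 m and z of cap1 in the frame of mouth0 between -0.016 and -0.0115 m) or (horizontal distance between cap2 and mouth0 below 0.003 m and z of cap2 in the frame of mouth0 between -0.016 and -0.0115 m) or (horizontal distance between cap3 and mouth0 below 0.003 m and z of cap3 in the frame of mouth0 between -0.016 and -0.0115 m)) and ((horizontal distance between cap0 and mouth1 below 0.003 m and z of cap0 in the frame of mouth1 between -0.016 and -0.0115 m) or (horizontal distance between cap1 and mouth1 below 0.003 m and z of cap1 in the frame of mouth1 between -0.016 and -0.0115 m) or (horizontal distance between cap2 and mouth1 below 0.003 m and z of cap2 in the frame of mouth1 between -0.016 and -0.0115 m) or (horizontal distance between cap3 and mouth1 below 0.003 m and z of cap3 in the frame of mouth1 between -0.016 and -0.0115 m)) and ((horizontal distance between cap0 and mouth2 below 0.003 m and z of cap0 in the frame of mouth2 between -0.016 and -0.0115 m) or (horizontal distance between cap1 and mouth2 below 0.003 m and z of cap1 in the frame of mouth2 between -0.016 and -0.0115 m) or (horizontal distance between cap2 and mouth2 below 0.003 m and z of cap2 in the frame of mouth2 between -0.016 and -0.0115 m) or (horizontal distance between cap3 and mouth2 below 0.003 m and z of cap3 in the frame of mouth2 between -0.016 and -0.0115 m)) and ((horizontal distance between cap0 and mouth3 below 0.003 m and z of cap0 in the frame of mouth3 between -0.016 and -0.0115 m) or (horizontal distance between cap1 and mouth3 below 0.003 m and z of cap1 in the frame of mouth3 between -0.016 and -0.0115 m) or (horizontal distance between cap2 and mouth3 below 0.003 m and z of cap2 in the frame of mouth3 between -0.016 and -0.0115 m) or (horizontal distance between cap3 and mouth3 below 0.003 m and z of cap3 in the frame of mouth3 between -0.016 and -0.0115 m))), for 0.2 s.
At the end, for the whole second after the job is handed in: All beads lie in the rack's tray; each of the four sleeves carries a cap centred within 3 mm and pressed home (its rim at least 11.5 mm below the mouth, home being 13 mm); the rod stands upright in its stand with its collar on the rim (within 4 mm); caps and rod are at rest (all of step 1 and all of step 2 and horizontal distance between rod and stand_rim below 0.006 m and z of rod_collar in the frame of stand_rim between -0.004 and 0.004 m and angle between rod's own z axis and vertical below 0.08 rad and linear speed of each of cap0, cap1, cap2, cap3, rod below 0.02 m/s); the robot touches nothing.
It fails at once if the tape was shifted more than 30 mm (distance of tape from where it was at the start of the episode above 0.03 m).
It fails at once if the pad was shifted more than 30 mm (distance of pad from where it was at the start of the episode above 0.03 m).
It fails at once if the wipes was shifted more than 30 mm (distance of wipes from where it was at the start of the episode above 0.03 m).
It fails at once if a bead was handled with the fingers instead of the rod (contact force between the fingers and bead0 above 1 N or contact force between the fingers and bead1 above 1 N or contact force between the fingers and bead2 above 1 N or contact force between the fingers and bead3 above 1 N).
Of bead0, bead1, bead2, bead3 only 2 to 4 are there at a start; the rules pass over those that are not, and their reading is None.
At some moment in a run one of cap0, cap1, cap2, cap3 may be knocked a few centimetres aside while the robot is not near it.
It also fails if it takes over 210 s, if anything falls off the work surface, if the arm or the gripper's body presses on something with over 40 N, if the wrist force passes 120 N, or if a joint passes its speed limit or range.

## Robot

A 6-joint arm with a two-finger parallel gripper is mounted at the origin on the work surface. World frame = base frame: x ahead of the robot, y to its left, z up, the work surface at z = 0. Lengths are in m, angles in rad, forces in N, time in s.
With the tool pointing down it reaches from about 0.35 to 0.775 m from the base axis. Payload 5.5 kg.
Tool frame: the origin (TCP) lies on the mounting face of the last link; the fingertips stand 173 mm ahead of it and the grasp point (between the pads) lies 155 mm ahead of it; z points along the fingers, y is the direction in which the jaws open and shut (so a half turn about z gives the same grasp; the last joint's range is limited). The gripper opens to 85 mm and grips with 20 to 120 N. Pads are 22 mm wide; open, the fingers measure 114 mm over their backs; the gripper's body (76 mm by 85 mm) begins 54 mm behind the grasp point. The pads swing forward as they close: fully open they stand 13 mm farther back than shut.
Start: joints at [1.028, 0.313, 0.046, 1.304, 0, 1.431], TCP at [0.225, 0.529, 0.405] pointing down, gripper open.
Joint ranges: [-2.76, 2.76], [-0.86, 1.69], [-1.03, 1.26], [-2.2, 2.34], [-1.47, 1.5], [-3.14, 3.14]. Speed limits (rad/s): [2.57, 2.57, 3.14, 3.14, 3.14, 3.14].

## Interface

Orientations are given as a unit quaternion [w, x, y, z].
In Python, from workcell import * gives the robot as it stands. The module is installed in compiled form; this text tells all that it offers.
- The arm moves only by the shell command python3 -m crank 'ROWS' [FORCE]. ROWS is JSON, a list of rows, each a list of 7 numbers: the shift along the tool's x, y, z in mm, then the turn, a rotation vector about the tool's x, y, z in degrees, then the opening, from 0 (shut) to 1 (fully open). A call has exactly 8 rows; each row shifts and turns the commanded pose from where the row before left it, along the tool's axes as they then stand; what a row does not reach is not made up. A row lasts 1/8 s, in which the tool goes at most 62.5 mm and 10.7 degrees, less where a joint would pass 70% of its speed; a pose out of reach is approached as far as the arm can. A call with a gripper value outside its range is refused whole. The fingers move at their own pace and stop on an object; FORCE is the grip in N (left out, the last holds). Time passes only in rows, so rows that do not move let the fingers close, or fill a call up. It gives the time, the measured TCP pose, the force and the opening at its end, in the units of the state.
- get_state(): the state, without advancing time (a new reading comes with each control period).
- read_camera(name): name is "scene" or "top" or "wrist"; returns the picture (400x640x3 uint8, blue, green, red); there is no depth.
- calibration(name): a dict with "fx", "fy", "cx", "cy" (pixels), "k1" (the pictures are not rectified: a ray, as slopes to the right and down, at radius r is drawn at 1 + k1 r^2 times it, then the intrinsics apply), "extrinsics" (4x4, takes a point from world to camera coordinates). Camera axes: x right, y down, z forward; pixel columns grow to the right and rows downward; lengths in m; the calibration is good to about 2 mm. A picture is of the moment at which its call begins: read the wrist's pose just before it. calibration takes no time and is no camera call; for the wrist camera it gives the pose at the moment of the call.
- hand_in(): hands the job in, once; it reports no verdict.
The state is a dict: "clock": time; "joint_pos": joint angles; "qvel": joint speeds; "tau": joint torques, N m; "tcp_pos": TCP position; "orientation": TCP orientation; "wrist_force": force on the tool from outside, world axes, zero at the start; "ft_torque": the same for the moment, N m; "finger_gap": finger opening in m.
Only numpy, scipy, OpenCV 4.12 (cv2) and the standard library are available. Lean on these libraries where they do the work, as an engineer would, in place of code of your own. Each camera call takes 0.05 s, during which the arm holds its last target.

## Working session

There is one attempt and no reset: what is moved stays moved. The work goes in short steps, Python scripts to look and compute and a shell command to move; the robot and the scene stay as the last step left them, time stands still between calls to the robot, and variables do not carry over. Pictures are saved under pics/ and viewed, and the job is handed in when it is done.

```bash
mkdir -p pics; cat > h.py <<'E'
import numpy as np, cv2
from workcell import *
from scipy.spatial.transform import Rotation as R
def ray(cal,u,v):
    x=(u-cal["cx"])/cal["fx"]; y=(v-cal["cy"])/cal["fy"]
    K=np.array([[cal["fx"],0,cal["cx"]],[0,cal["fy"],cal["cy"]],[0,0,1.]])
    p=np.array([x,y])
    q=p.copy()
    for _ in range(50): q=p/(1+cal["k1"]*(q@q))
    E=np.array(cal["extrinsics"]); 
    d=E[:3,:3].T@np.array([q[0],q[1],1.]); c=-E[:3,:3].T@E[:3,3]
    return c,d/np.linalg.norm(d)
def atz(cal,u,v,z):
    c,d=ray(cal,u,v); return c+d*(z-c[2])/d[2]
def proj(cal,P):
    E=np.array(cal["extrinsics"]); p=E[:3,:3]@np.array(P)+E[:3,3]
    s=p[:2]/p[2]; s=s*(1+cal["k1"]*(s@s))
    return np.array([cal["fx"]*s[0]+cal["cx"],cal["fy"]*s[1]+cal["cy"]])
def q2R(q): return R.from_quat([q[1],q[2],q[3],q[0]])
def crop(img,u0,v0,u1,v1,f,name):
    cv2.imwrite("pics/"+name,cv2.resize(img[v0:v1,u0:u1],None,fx=f,fy=f,interpolation=cv2.INTER_CUBIC))
E
python3 - <<'E'
from h import *
s=get_state()
for k,v in s.items(): print(k,np.round(v,4))
import pickle
D={}
for n in["scene","top","wrist"]:
    c=calibration(n); im=read_camera(n); cv2.imwrite(f"pics/{n}0.png",im); D[n]=(c,im)
    print(n,c["fx"],c["fy"],c["cx"],c["cy"],c["k1"]); print(np.round(c["extrinsics"],4))
pickle.dump(D,open("d0.pkl","wb"))
E
```

```text
clock 0.0
joint_pos [1.0284 0.314  0.045  1.3036 0.     1.4312]
qvel [-0.0002 -0.001  -0.0001  0.0015 -0.001   0.0001]
tau [ 9.00000e-04 -4.80622e+01  2.98537e+01  1.91000e-02  2.00000e-04
  0.00000e+00]
tcp_pos [0.2253 0.5288 0.4038]
orientation [-3.000e-04  2.000e-01  9.798e-01 -9.000e-04]
wrist_force [-0.0129  0.0863  1.0251]
ft_torque [-0.0578  0.0355  0.0401]
finger_gap 0.0853
scene 432.23449196811487 432.23449196811487 322.9499121776992 199.46580435015832 -0.01732467303214081
[[-0.4889  0.8723 -0.0089  0.3115]
 [ 0.6121  0.3357 -0.716  -0.2164]
 [-0.6215 -0.3555 -0.6981  1.5816]
 [ 0.      0.      0.      1.    ]]
top 433.88547754050336 433.88547754050336 318.20484627980017 196.79226521901904 0.0032885354235553765
[[ 0.0084 -1.     -0.0036 -0.0715]
 [-0.9983 -0.0082 -0.0574  0.5363]
 [ 0.0574  0.004  -0.9983  1.1017]
 [ 0.      0.      0.      1.    ]]
wrist 289.49445050557125 289.49445050557125 318.7667103352997 205.28314464558744 -0.02990869118691242
[[ 0.3914  0.9202  0.     -0.5746]
 [ 0.8889 -0.378   0.2586 -0.0331]
 [ 0.238  -0.1012 -0.966   0.3778]
 [ 0.      0.      0.      1.    ]]
```

View pics/scene0.png

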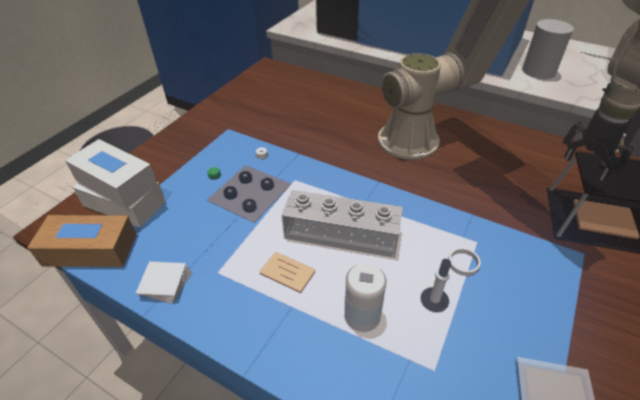

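View pics/top0.png

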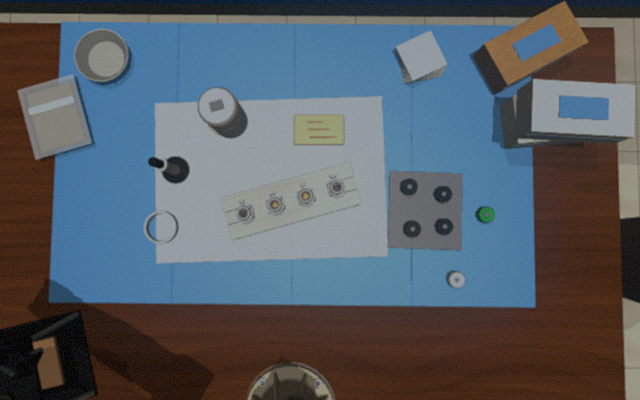

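View pics/wrist0.png

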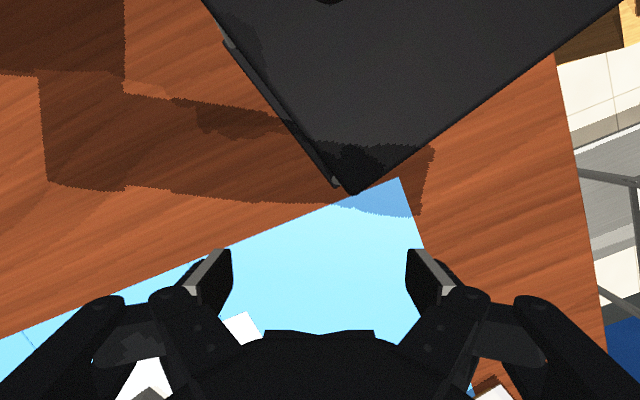

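```bash
python3 - <<'E'
from h import *; import pickle
D=pickle.load(open("d0.pkl","rb")); c,im=D["top"]
crop(im,210,150,370,250,5,"rack0.png"); crop(im,130,140,210,200,8,"stand0.png"); crop(im,380,165,500,255,6,"mat0.png")
for n,u,v,z in[("foot",175,170,.008),("rodtop",152,160,.161),("m3",246,213,.13),("m2",275,204,.13),("m1",305,196,.13),("m0",337,186,.13),("caps",408,187,.026),("",443,194,.026),("",412,229,.026),("",444,227,.026),("wipes",218,105,.16),("tape",161,227,.019),("pad",319,129,.012)]: print(n,np.round(atz(c,u,v,z),4))
E
```

```text
foot [0.6041 0.3063 0.008 ]
rodtop [0.6084 0.3072 0.161 ]
m3 [0.4915 0.0987 0.13  ]
m2 [0.5128 0.0321 0.13  ]
m1 [ 0.5319 -0.037   0.13  ]
m0 [ 0.5556 -0.1108  0.13  ]
caps [ 0.5632 -0.2959  0.026 ]
 [ 0.546  -0.3849  0.026 ]
 [ 0.4564 -0.3057  0.026 ]
 [ 0.4622 -0.3867  0.026 ]
wipes [0.7353 0.1615 0.16  ]
tape [0.456  0.3344 0.019 ]
pad [ 0.714  -0.0676  0.012 ]
```

View pics/rack0.png

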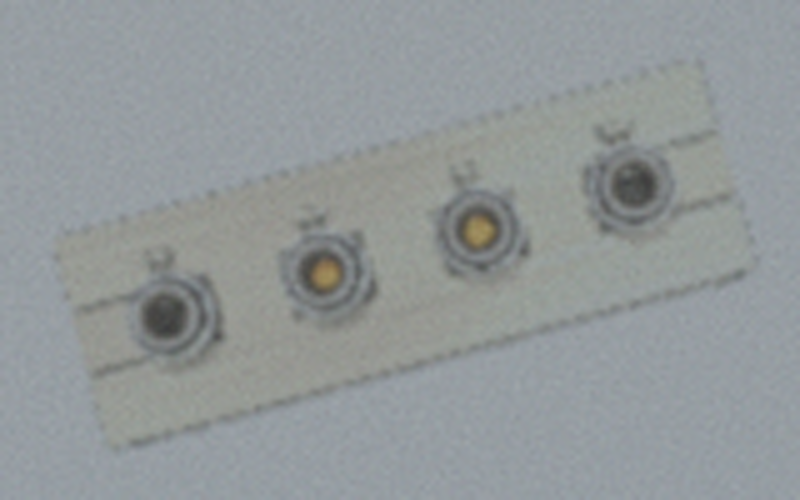

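View pics/stand0.png

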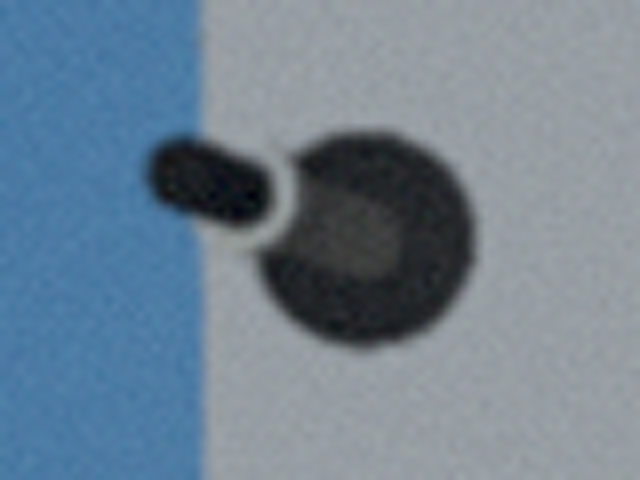

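View pics/mat0.png

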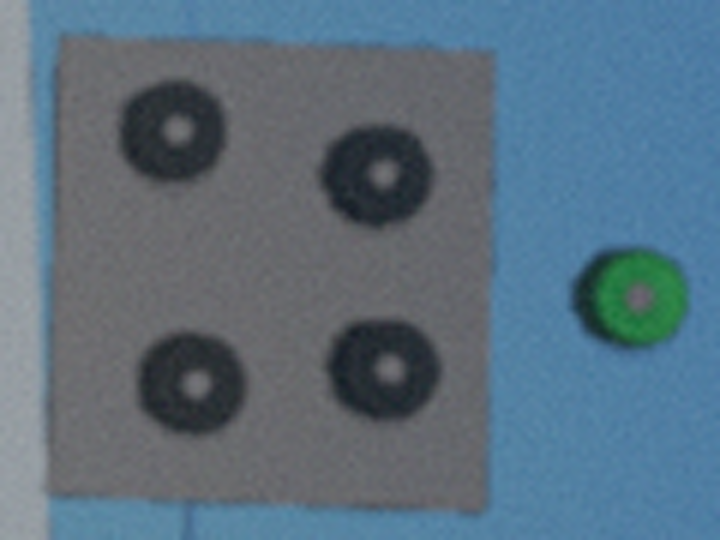

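```bash
cat >> h.py <<'E'
def toolT(s=None):
    s=s or get_state(); return q2R(s["orientation"]).as_matrix(), np.array(s["tcp_pos"])
def yawR(a): # tool pointing down, tool y axis at world angle a (deg): 
    a=np.radians(a); y=np.array([np.cos(a),np.sin(a),0]); z=np.array([0,0,-1.]); x=np.cross(y,z); return np.stack([x,y,z],1)
def go(P,yaw=None,s=None):
    """shift (mm, present tool axes) to bring TCP to P; rotvec deg to yaw"""
    M,p=toolT(s); d=M.T@(np.array(P)-p)*1000
    out="shift %s"%np.round(d,1)
    if yaw is not None:
        rv=min((np.degrees(R.from_matrix(M.T@yawR(yaw+k)).as_rotvec()) for k in(0,180)),key=np.linalg.norm)
        out+=" rot %s"%np.round(rv,2)
    print(out)
def st():
    s=get_state(); M,p=toolT(s); print("t",round(s["clock"],2),"tcp",np.round(p,4),"F",np.round(s["wrist_force"],1),"gap",round(s["finger_gap"],4),"yaw_y",round(np.degrees(np.arctan2(M[1,1],M[0,1])),2),"tilt",np.round(M[:2,2],4),"q",np.round(s["joint_pos"],2)); return s
E
python3 - <<'E'
from h import *
st(); M,p=toolT(); c=calibration("wrist"); E=np.array(c["extrinsics"]); C=-E[:3,:3].T@E[:3,3]
print("cam in tool",np.round(M.T@(C-p),4)); print("cam axes in tool (cols)",np.round(M.T@E[:3,:3].T,3)); print("tool axes world",np.round(M,3))
go([0.605,0.306-0.0,0.40],45)
E
```

```text
t 0.15 tcp [0.2253 0.5289 0.404 ] F [-0.2  0.4  0.3] gap 0.0855 yaw_y 66.92 tilt [-0.0007 -0.0012] q [1.03 0.31 0.05 1.3  0.   1.43]
cam in tool [ 0.0661 -0.0002  0.0303]
cam axes in tool (cols) [[ 0.001 -0.966 -0.259]
 [ 1.     0.     0.002]
 [-0.002 -0.259  0.966]]
tool axes world [[-0.92   0.392 -0.001]
 [ 0.392  0.92  -0.001]
 [ 0.    -0.001 -1.   ]]
shift [-436.6  -56.2    4. ] rot [-0.08  0.   21.92]
```

```bash
python3 - <<'E'
from h import *
go([0.624,0.243,0.40],17)
E
```

```text
shift [-478.8 -106.7    4.1] rot [-8.000e-02  2.000e-02  4.992e+01]
```

```bash
python3 -m crank '[[-60,-13.4,0.5,0,0,0,1],[-60,-13.4,0.5,0,0,0,1],[-60,-13.4,0.5,0,0,0,1],[-60,-13.4,0.5,0,0,0,1],[-60,-13.4,0.5,0,0,0,1],[-60,-13.4,0.5,0,0,0,1],[-60,-13.4,0.5,0,0,0,1],[-58,-13,0.5,0,0,0,1]]' 80; python3 -m crank '[[0,0,0,0,0,10,1],[0,0,0,0,0,10,1],[0,0,0,0,0,10,1],[0,0,0,0,0,10,1],[0,0,0,0,0,10,1],[0,0,0,0,0,0,1],[0,0,0,0,0,0,1],[0,0,0,0,0,0,1]]'
python3 - <<'E'
from h import *; import pickle
st(); c=calibration("wrist"); im=read_camera("wrist"); cv2.imwrite("pics/w1.png",im); pickle.dump((c,im),open("w1.pkl","wb"))
print(proj(c,[0.605,0.306,0.115]))
E
```

```text
clock: 1.15
tcp_pos: [0.6248, 0.2419, 0.4003]
orientation: [-0.0, 0.2, 0.98, 0.0]
wrist_force: [-0.1, 1.0, -0.0]
finger_gap: 0.0855
clock: 2.15
tcp_pos: [0.6233, 0.2434, 0.4006]
orientation: [-0.0, 0.595, 0.804, -0.0]
wrist_force: [0.3, -1.0, -0.8]
finger_gap: 0.0851
t 2.15 tcp [0.6233 0.2434 0.4006] F [ 0.3 -1.  -0.8] gap 0.0851 yaw_y 17.01 tilt [-0.0002  0.    ] q [0.25 0.51 0.33 1.39 0.   1.53]
[320.26284245 128.84134616]
```

View pics/w1.png

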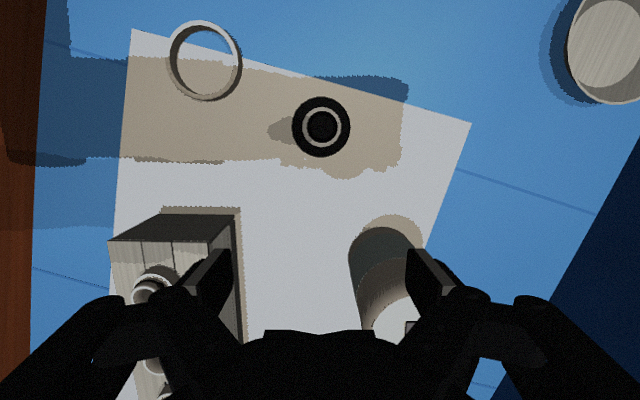

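```bash
python3 - <<'E'
from h import *; import pickle
c,im=pickle.load(open("w1.pkl","rb")); crop(im,280,85,365,170,7,"w1c.png")
for u,v,z in[(322,127,.115),(322,127,.008)]: print(atz(c,u,v,z))
E
```

```text
[0.6059676  0.30789193 0.115     ]
[0.60704984 0.3086929  0.008     ]
```

View pics/w1c.png

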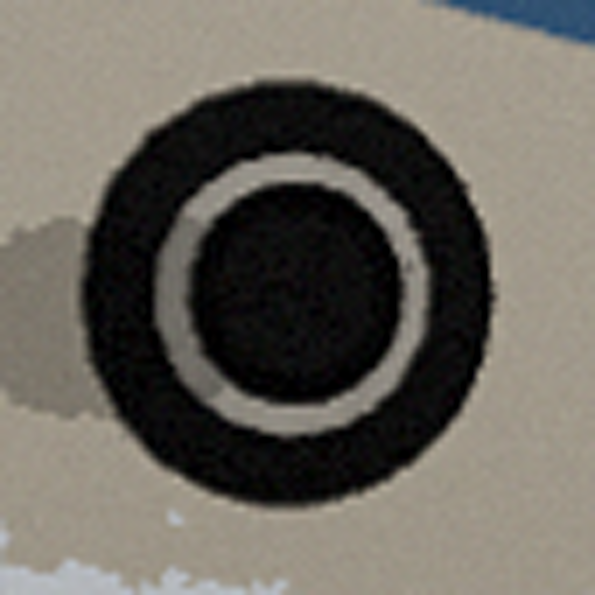

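```bash
python3 - <<'E'
from h import *; import pickle
c,im=pickle.load(open("w1.pkl","rb"))
for u,v,z in[(320.5,126.4,.008),(321.3,126.6,.115),(321.8,126.5,.161)]: print(atz(c,u,v,z))
E=c["extrinsics"];print(np.round(-E[:3,:3].T@E[:3,3],4))
go([0.606,0.3075,0.2935]);go([0.606,0.3075,0.36])
E
```

```text
[0.60510662 0.30883275 0.008     ]
[0.60529916 0.30803267 0.115     ]
[0.60526846 0.30783023 0.161     ]
[0.6034 0.306  0.3703]
shift [ 66.4   2.2 107.2]
shift [66.4  2.2 40.7]
```

```bash
python3 -m crank '[[33,0.8,20,0,0,0,1],[33,0.8,20,0,0,0,1],[0,0,0,0,0,0,1],[0,0,34,0,0,0,1],[0,0,33,0,0,0,1],[0,0,0,0,0,0,1],[0,0,0,0,0,0,0],[0,0,0,0,0,0,0]]' 80; python3 -m crank '[[0,0,0,0,0,0,0],[0,0,0,0,0,0,0],[0,0,0,0,0,0,0],[0,0,0,0,0,0,0],[0,0,-30,0,0,0,0],[0,0,-30,0,0,0,0],[0,0,-30,0,0,0,0],[0,0,-30,0,0,0,0]]'
python3 - <<'E'
from h import *; st()
im=read_camera("wrist"); cv2.imwrite("pics/w2.png",im)
E
```

```text
clock: 3.2
tcp_pos: [0.6064, 0.307, 0.296]
orientation: [0.001, 0.595, 0.803, 0.002]
wrist_force: [0.2, -0.4, -0.1]
finger_gap: 0.0515
clock: 4.2
tcp_pos: [0.6054, 0.307, 0.414]
orientation: [-0.0, 0.595, 0.803, -0.0]
wrist_force: [-0.2, 0.5, -0.7]
finger_gap: 0.0202
t 4.2 tcp [0.6054 0.307  0.414 ] F [-0.2  0.5 -0.7] gap 0.0202 yaw_y 16.93 tilt [-0.0012 -0.0003] q [0.35 0.53 0.39 1.44 0.   1.63]
```

View pics/w2.png

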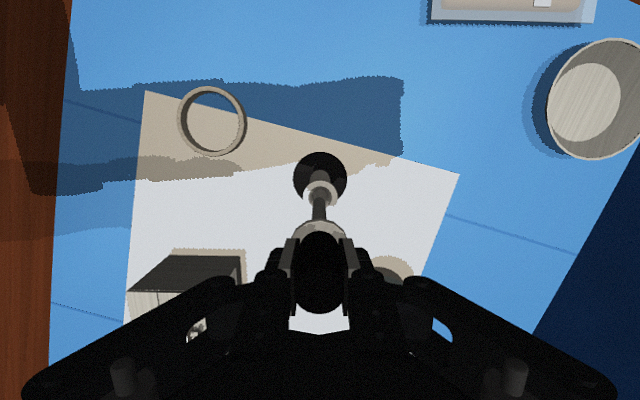

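```bash
python3 - <<'E'
from h import *; go([0.521,0.002,0.44],17)
E
```

```text
shift [-267.2 -169.8  -22.2] rot [ 0.3  -0.02 -0.07]
```

```bash
python3 -m crank '[[0,0,-26,0,0,0,0],[-44.5,-28.3,0,0,0,0,0],[-44.5,-28.3,0,0,0,0,0],[-44.5,-28.3,0,0,0,0,0],[-44.5,-28.3,0,0,0,0,0],[-44.5,-28.3,0,0,0,0,0],[-44.5,-28.3,0,0,0,0,0],[0,0,0,0,0,0,0]]'
python3 - <<'E'
from h import *; import pickle
st(); c=calibration("wrist"); im=read_camera("wrist"); cv2.imwrite("pics/w3.png",im); pickle.dump((c,im),open("w3.pkl","wb"))
go([0.563,-0.137,0.44],17)
E
```

```text
clock: 5.25
tcp_pos: [0.5199, -0.0007, 0.4389]
orientation: [-0.0, 0.597, 0.802, -0.001]
wrist_force: [-0.8, 0.7, -0.9]
finger_gap: 0.0205
t 5.25 tcp [ 0.5199 -0.0007  0.4389] F [-0.8  0.7 -0.9] gap 0.0205 yaw_y 16.62 tilt [-0.0013 -0.0003] q [-0.16  0.2  -0.02  1.35 -0.    1.13]
shift [-144.1    1.2   -1.1] rot [-0.03 -0.04 -0.27]
```

View pics/w3.png

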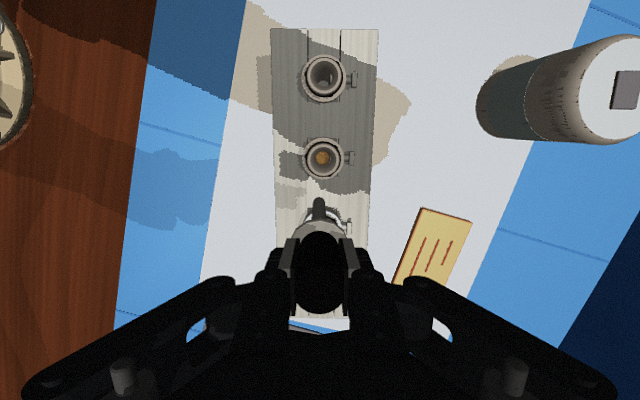

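```bash
python3 -m crank '[[-48,0.4,0,0,0,0,0],[-48,0.4,0,0,0,0,0],[-48,0.4,0,0,0,0,0],[0,0,0,0,0,0,0],[0,0,0,0,0,0,0],[0,0,0,0,0,0,0],[0,0,0,0,0,0,0],[0,0,0,0,0,0,0]]'
python3 - <<'E'
from h import *; import pickle
st(); c=calibration("wrist"); im=read_camera("wrist"); cv2.imwrite("pics/w4.png",im); pickle.dump((c,im),open("w4.pkl","wb"))
A=cv2.resize(pickle.load(open("w3.pkl","rb"))[1][45:190,275:375],None,fx=4,fy=4,interpolation=cv2.INTER_CUBIC)
cv2.imwrite("pics/w34.png",np.hstack([A,cv2.resize(im[45:190,275:375],None,fx=4,fy=4,interpolation=cv2.INTER_CUBIC)]))
E
```

```text
clock: 6.3
tcp_pos: [0.5639, -0.1345, 0.44]
orientation: [0.0, 0.595, 0.804, 0.0]
wrist_force: [0.2, -0.5, -1.4]
finger_gap: 0.0201
t 6.3 tcp [ 0.5639 -0.1345  0.44  ] F [ 0.2 -0.5 -1.4] gap 0.0201 yaw_y 16.98 tilt [ 0.0005 -0.    ] q [-0.37  0.32  0.14  1.39  0.    0.9 ]
```

View pics/w4.png

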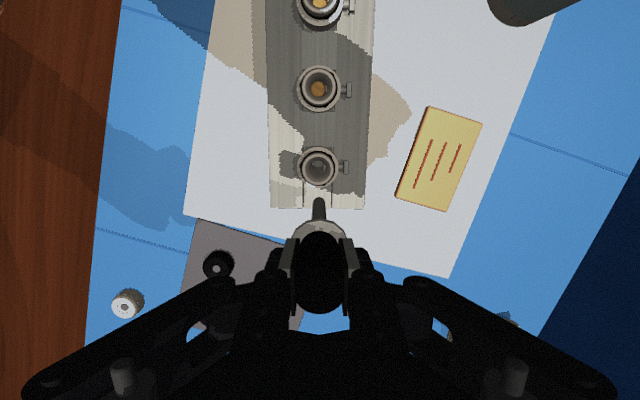

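View pics/w34.png

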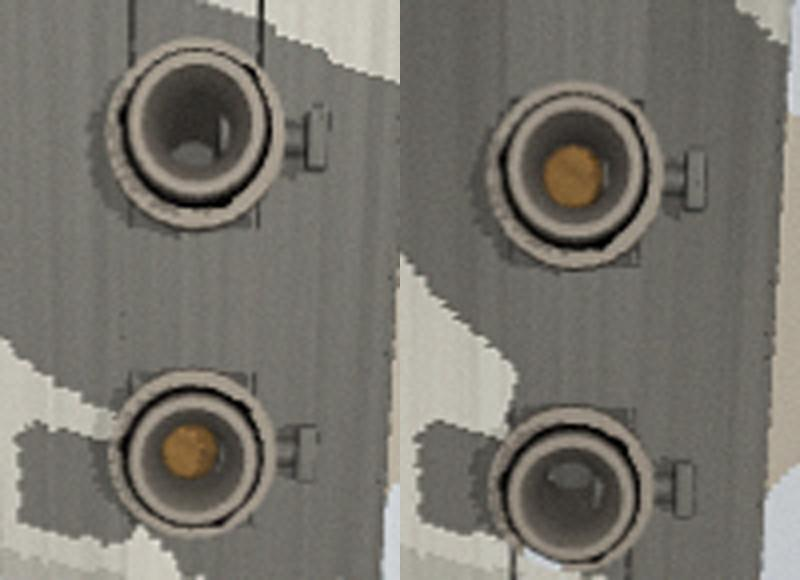

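```bash
cat > ov.py <<'E'
from h import *; import pickle
from scipy.optimize import least_squares
A=pickle.load(open("w3.pkl","rb")); B=pickle.load(open("w4.pkl","rb"))
obs=[(A[0],324.0,75.6,3),(A[0],323.0,158.4,2),(B[0],319.2,86.7,1),(B[0],317.9,167.9,0)]
P=np.array([atz(c,u,v,.13)[:2] for c,u,v,k in obs]); print(np.round(P,4), np.linalg.norm(np.diff(P,axis=0),axis=1))
def f(p,k): 
    a=p[2]; return np.array([p[0],p[1]])+(k-1.5)*.075*np.array([-np.sin(a),np.cos(a)])
r=least_squares(lambda p:np.concatenate([f(p,o[3])-P[i] for i,o in enumerate(obs)]),[.52,0,.3])
print(r.x,np.degrees(r.x[2]),np.round(r.fun.reshape(-1,2)*1000,2))
for k in range(4): print("mouth",k,np.round(f(r.x,k),4))
out=[]
for (c,im),ks in((A,(3,2)),(B,(1,0))):
    big=cv2.resize(im[45:190,275:375],None,fx=4,fy=4,interpolation=cv2.INTER_CUBIC)
    for k in ks:
        m=f(r.x,k)
        for rad,z,col in((.016,.13,(0,0,255)),(.0125,.13,(0,255,0)),(.021,.116,(255,0,0))):
            for t in np.linspace(0,2*np.pi,80):
                u=(proj(c,[m[0]+rad*np.cos(t),m[1]+rad*np.sin(t),z])-[275,45]+.5)*4
                cv2.circle(big,tuple(int(q) for q in u),1,col,-1)
    out.append(big)
cv2.imwrite("pics/ov.png",np.hstack(out))
E
python3 ov.py
```

```text
[[ 0.4917  0.1072]
 [ 0.5123  0.0364]
 [ 0.5341 -0.0368]
 [ 0.5545 -0.1076]] [0.07369752 0.07639783 0.07371209]
[ 5.23157283e-01 -1.65872958e-04  2.84911373e-01] 16.324219221783917 [[-0.2   0.57]
 [ 0.36 -0.63]
 [-0.42  0.6 ]
 [ 0.26 -0.54]]
mouth 0 [ 0.5548 -0.1081]
mouth 1 [ 0.5337 -0.0362]
mouth 2 [0.5126 0.0358]
mouth 3 [0.4915 0.1078]
```

View pics/ov.png

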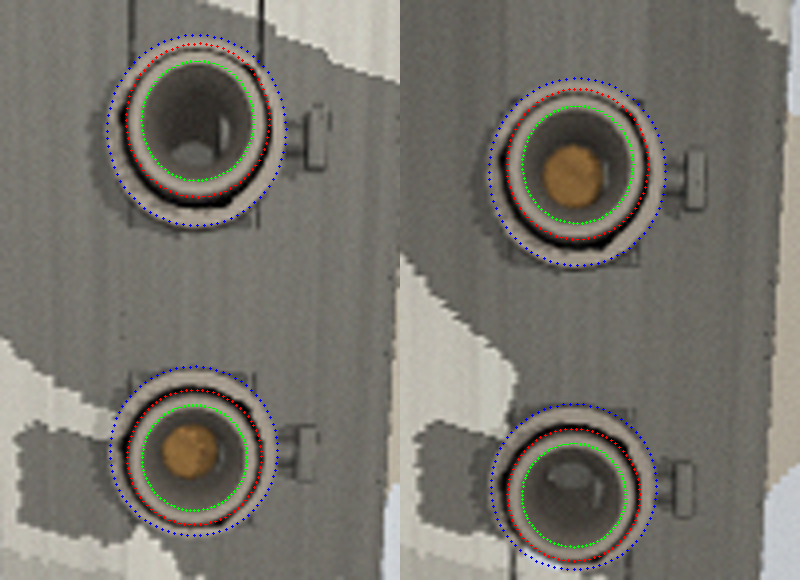

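```bash
python3 - <<'E'
from h import *; go([0.5340,-0.0372,0.430],17)
E
```

```text
shift [ 1.02e+02 -1.00e-01  9.90e+00] rot [ 0.02  0.01 -0.03]
```

```bash
python3 -m crank '[[51,0,0,0,0,0,0],[51,0,0,0,0,0,0],[0,0,0,0,0,0,0],[0,0,0,0,0,0,0],[0,0,10,0,0,0,0],[0,0,8,0,0,0,0],[0,0,0,0,0,0,0],[0,0,0,0,0,0,0]]'
python3 - <<'E'
from h import *; st(); im=read_camera("wrist"); cv2.imwrite("pics/w5.png",im); im=read_camera("scene"); crop(im,270,170,420,270,5,"s5.png");go([0.5340,-0.0372,0.430],17)
E
```

```text
clock: 7.35
tcp_pos: [0.5343, -0.0381, 0.4215]
orientation: [-0.0, 0.596, 0.803, -0.0]
wrist_force: [-0.2, -0.3, -1.7]
finger_gap: 0.0202
t 7.35 tcp [ 0.5343 -0.0381  0.4215] F [-0.2 -0.3 -1.7] gap 0.0202 yaw_y 16.89 tilt [-0.0003  0.0002] q [-0.22  0.23 -0.02  1.32  0.    1.06]
shift [ 0.8 -0.1 -8.1] rot [ 0.02  0.01 -0.09]
```

View pics/w5.png

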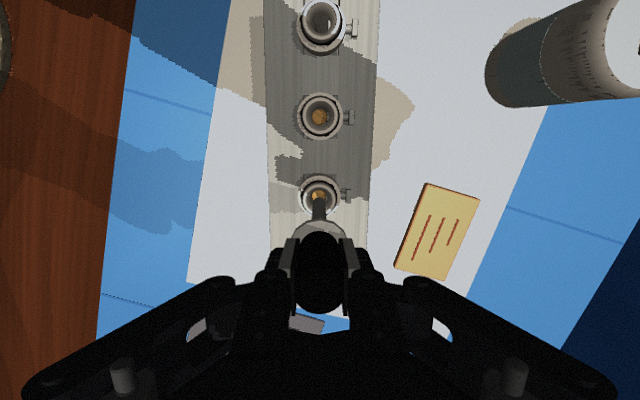

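View pics/s5.png

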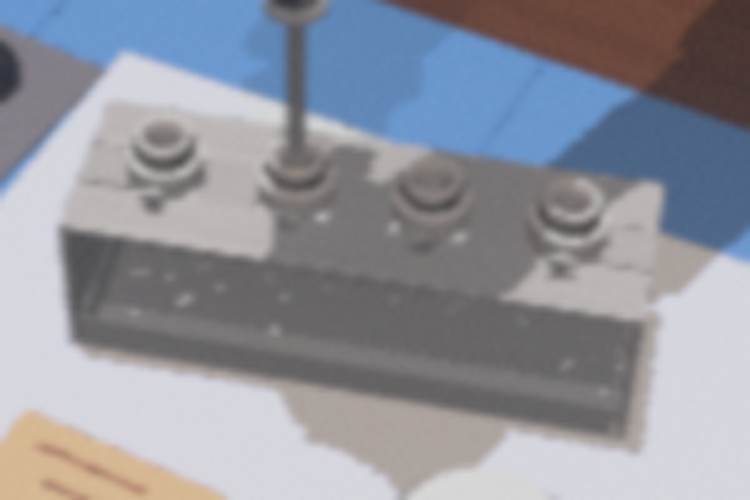

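```bash
python3 -m crank '[[0.8,0,5,0,0,0,0],[0,0,7,0,0,0,0],[0,0,7,0,0,0,0],[0,0,7,0,0,0,0],[0,0,7,0,0,0,0],[0,0,7,0,0,0,0],[0,0,7,0,0,0,0],[0,0,7,0,0,0,0]]' 
python3 -c "from h import *; st()"
```

```text
clock: 8.45
tcp_pos: [0.534, -0.037, 0.3673]
orientation: [0.0, 0.595, 0.803, 0.0]
wrist_force: [-1.3, -0.0, 4.4]
finger_gap: 0.02
t 8.45 tcp [ 0.534  -0.037   0.3673] F [-1.3 -0.   4.4] gap 0.02 yaw_y 16.92 tilt [ 0.0002 -0.    ] q [-0.22  0.25 -0.13  1.19  0.    1.06]
```

```bash
python3 -m crank '[[0,0,7,0,0,0,0],[0,0,7,0,0,0,0],[0,0,7,0,0,0,0],[0,0,6,0,0,0,0],[0,0,6,0,0,0,0],[0,0,6,0,0,0,0],[0,0,4,0,0,0,0],[0,0,0,0,0,0,0]]' 
python3 - <<'E'
from h import *; st(); im=read_camera("scene"); crop(im,270,170,420,270,5,"s6.png")
E
```

```text
clock: 9.45
tcp_pos: [0.5339, -0.0369, 0.3241]
orientation: [-0.0, 0.595, 0.803, -0.0]
wrist_force: [0.3, -0.3, -1.5]
finger_gap: 0.0201
t 9.45 tcp [ 0.5339 -0.0369  0.3241] F [ 0.3 -0.3 -1.5] gap 0.0201 yaw_y 16.93 tilt [-0.0009  0.0004] q [-0.22  0.28 -0.21  1.09  0.    1.06]
```

View pics/s6.png

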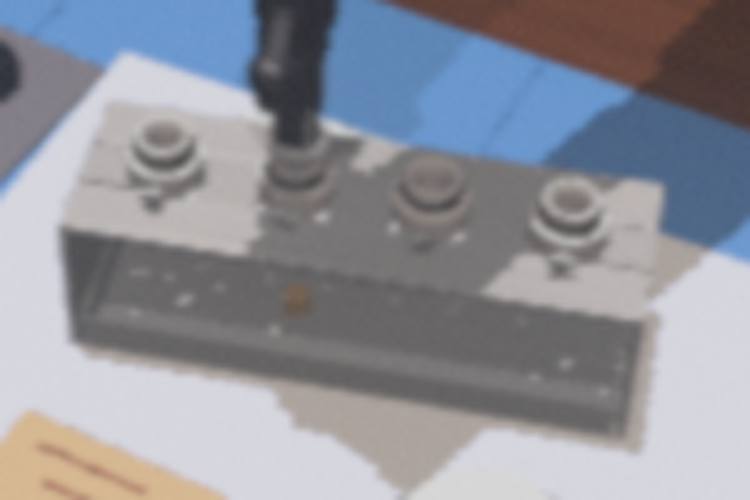

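```bash
python3 - <<'E'
from h import *; go([0.5129,0.0349,0.430],17)
E
python3 -m crank '[[0,0,-35,0,0,0,0],[0,0,-37,0,0,0,0],[0,0,-34,0,0,0,0],[37.5,0.6,0,0,0,0,0],[37.5,0.5,0,0,0,0,0],[0,0,0,0,0,0,0],[0,0,8,0,0,0,0],[0,0,5,0,0,0,0]]' 
python3 - <<'E'
from h import *; st(); im=read_camera("scene"); crop(im,270,170,420,270,5,"s7.png"); go([0.5129,0.0349,0.430],17)
E
```

```text
shift [  74.9    0.7 -105.5] rot [-0.01 -0.02 -0.08]
clock: 10.5
tcp_pos: [0.5134, 0.0344, 0.4169]
orientation: [-0.0, 0.596, 0.803, -0.0]
wrist_force: [-0.3, -0.5, -1.6]
finger_gap: 0.0205
t 10.5 tcp [0.5134 0.0344 0.4169] F [-0.3 -0.5 -1.6] gap 0.0205 yaw_y 16.86 tilt [-0.0005 -0.0001] q [-0.09  0.19 -0.08  1.3  -0.    1.19]
shift [  0.6  -0.2 -13.8] rot [-0.1  -0.04 -0.15]
```

View pics/s7.png

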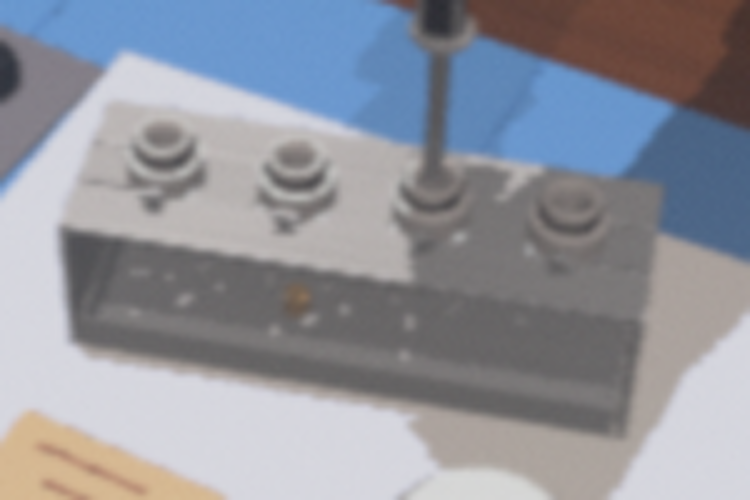

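Bead 1 is out: it shows at crop (297,298), in the tray. The rod now stands over mouth 2, so I push.

```bash
python3 -m crank '[[0.5,0,2,0,0,0,0],[0,0,6,0,0,0,0],[0,0,7,0,0,0,0],[0,0,7,0,0,0,0],[0,0,7,0,0,0,0],[0,0,7,0,0,0,0],[0,0,7,0,0,0,0],[0,0,7,0,0,0,0]]' 
python3 -c "from h import *; st(); go([0.5129,0.0349,0.3236])"
```

```text
clock: 11.55
tcp_pos: [0.5131, 0.0356, 0.3675]
orientation: [0.0, 0.595, 0.803, 0.0]
wrist_force: [-1.5, -0.8, 4.1]
finger_gap: 0.0204
t 11.55 tcp [0.5131 0.0356 0.3675] F [-1.5 -0.8  4.1] gap 0.0204 yaw_y 16.92 tilt [ 0.0005 -0.    ] q [-0.09  0.21 -0.18  1.18  0.    1.19]
shift [-0.6 -0.4 43.9]
```

```bash
python3 -m crank '[[0,0,7,0,0,0,0],[0,0,7,0,0,0,0],[0,0,7,0,0,0,0],[0,0,6,0,0,0,0],[0,0,6,0,0,0,0],[0,0,6,0,0,0,0],[0,0,5,0,0,0,0],[0,0,0,0,0,0,0]]' 
python3 -c "from h import *; st(); go([0.60521,0.307,0.43])"
python3 -m crank '[[0,0,-35,0,0,0,0],[0,0,-37,0,0,0,0],[0,0,-40,0,0,0,0],[0,0,0,0,0,0,0],[0,0,0,0,0,0,0],[0,0,0,0,0,0,0],[0,0,0,0,0,0,0],[0,0,0,0,0,0,0]]' 
python3 - <<'E'
from h import *; st(); im=read_camera("scene"); crop(im,270,170,420,270,5,"s8.png"); go([0.6055,0.307,0.43])
im=read_camera("wrist"); cv2.imwrite("pics/w8.png",im)
E
```

```text
clock: 12.55
tcp_pos: [0.5129, 0.0356, 0.323]
orientation: [-0.001, 0.595, 0.803, -0.0]
wrist_force: [-0.4, 0.0, -1.8]
finger_gap: 0.0206
t 12.55 tcp [0.5129 0.0356 0.323 ] F [-0.4  0.  -1.8] gap 0.0206 yaw_y 16.92 tilt [-0.0013  0.0002] q [-0.09  0.24 -0.26  1.07  0.    1.19]
shift [ 232.8  167.2 -107.1]
clock: 13.55
tcp_pos: [0.513, 0.0356, 0.4351]
orientation: [-0.0, 0.595, 0.803, -0.0]
wrist_force: [0.0, -0.3, -1.7]
finger_gap: 0.0204
t 13.55 tcp [0.513  0.0356 0.4351] F [ 0.  -0.3 -1.7] gap 0.0204 yaw_y 16.92 tilt [-0.0011  0.0002] q [-0.09  0.19 -0.04  1.34  0.    1.19]
shift [232.7 167.4   5.2]
```

View pics/s8.png

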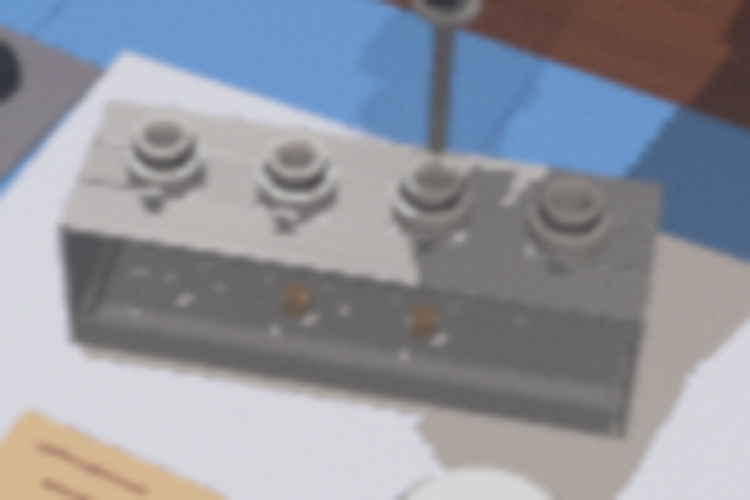

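View pics/w8.png

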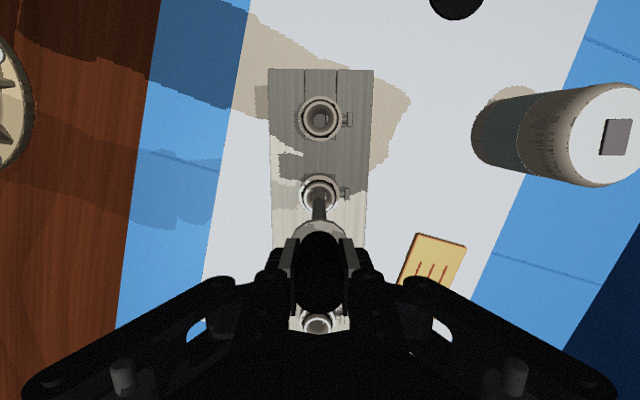

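```bash
python3 -m crank '[[46.5,33.5,0,0,0,0,0],[46.5,33.5,0,0,0,0,0],[46.5,33.5,0,0,0,0,0],[46.5,33.5,0,0,0,0,0],[46.7,33.4,0,0,0,0,0],[0,0,0,0,0,0,0],[0,0,0,0,0,0,0],[0,0,0,0,0,0,0]]' 
python3 - <<'E'
from h import *; import pickle; st(); c=calibration("wrist");  im=read_camera("wrist"); cv2.imwrite("pics/w9.png",im);go([0.6055,0.307,0.2936],17)
crop(im,240,140,400,300,5,"w9c.png"); im=read_camera("top"); crop(im,130,130,210,200,8,"t9.png"); pickle.dump(c,open("w9.pkl","wb"))
E
```

```text
clock: 14.65
tcp_pos: [0.6054, 0.3058, 0.4362]
orientation: [0.0, 0.596, 0.803, 0.0]
wrist_force: [-0.3, 0.5, -1.5]
finger_gap: 0.0199
t 14.65 tcp [0.6054 0.3058 0.4362] F [-0.3  0.5 -1.5] gap 0.0199 yaw_y 16.85 tilt [ 0.0003 -0.    ] q [ 0.35  0.53  0.45  1.49 -0.    1.63]
shift [  1.3   0.4 142.8] rot [ 0.03  0.   -0.17]
```

View pics/w9c.png

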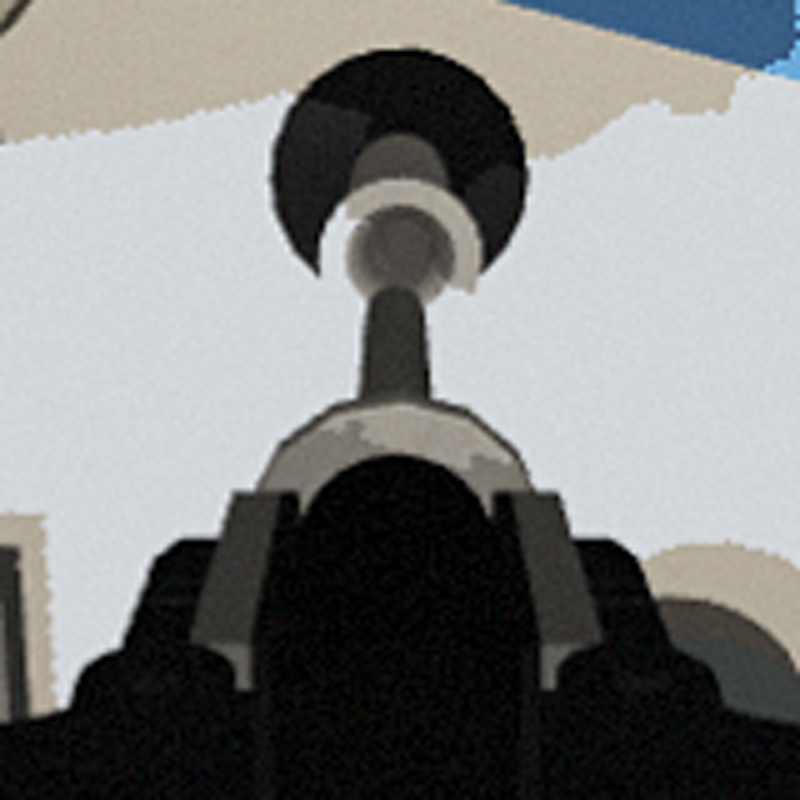

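View pics/t9.png

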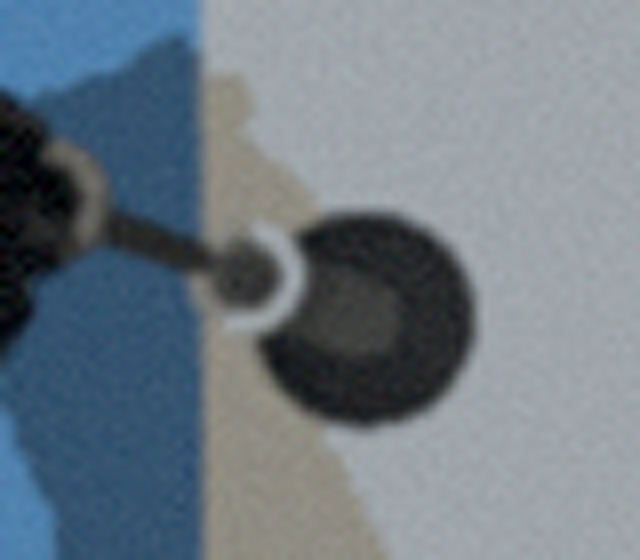

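```bash
python3 -m crank '[[1,0.3,20,0,0,0,0],[0,0,15,0,0,0,0],[0,0,10,0,0,0,0],[0,0,10,0,0,0,0],[0,0,12,0,0,0,0],[0,0,14,0,0,0,0],[0,0,14,0,0,0,0],[0,0,14,0,0,0,0]]' 
python3 -c "from h import *; st(); go([0.6055,0.307,0.2936])"
```

```text
clock: 15.75
tcp_pos: [0.6054, 0.3081, 0.3256]
orientation: [-0.0, 0.595, 0.803, -0.0]
wrist_force: [-0.0, 0.3, -1.5]
finger_gap: 0.0204
t 15.75 tcp [0.6054 0.3081 0.3256] F [-0.   0.3 -1.5] gap 0.0204 yaw_y 16.93 tilt [-0.0003 -0.0001] q [0.35 0.55 0.21 1.23 0.   1.63]
shift [-1.  -0.2 32. ]
```

```bash
python3 -m crank '[[-0.7,0,13,0,0,0,0],[0,0,12,0,0,0,0],[0,0,6,0,0,0,0],[0,0,1,0,0,0,0],[0,0,0,0,0,0,0],[0,0,0,0,0,0,0.6],[0,0,0,0,0,0,0.6],[0,0,0,0,0,0,0.6]]' 
python3 -c "from h import *; st(); go([0.6055,0.307,0.36]);"
```

```text
clock: 16.75
tcp_pos: [0.6058, 0.3073, 0.2948]
orientation: [0.0, 0.595, 0.803, 0.0]
wrist_force: [0.4, -0.7, -0.8]
finger_gap: 0.0513
t 16.75 tcp [0.6058 0.3073 0.2948] F [ 0.4 -0.7 -0.8] gap 0.0513 yaw_y 16.92 tilt [0.0004 0.0002] q [0.35 0.56 0.16 1.17 0.   1.63]
shift [ -0.2  -0.4 -65.2]
```

```bash
python3 -c "from h import *; go([0.527,-0.400,0.42],16.32);"
python3 -m crank '[[0,0,-45,0,0,0,0.8],[0,0,-45,0,0,0,0.8],[-54,-23,-3,0,0,0,0.8],[-54,-23,-3,0,0,0,0.8],[-54,-23,-3,0,0,0,0.8],[-54,-23,-3,0,0,0,0.8],[-54,-23,-3,0,0,0,0.8],[-54,-23,-3,0,0,0,0.8]]' 
python3 - <<'E'
from h import *; st(); im=read_camera("wrist"); cv2.imwrite("pics/w10.png",im);go([0.527,-0.400,0.42],16.32);
im=read_camera("scene"); crop(im,400,230,500,320,6,"s10.png")
E
```

```text
shift [-653.8 -281.2 -125.3] rot [ 0.02 -0.01  0.6 ]
clock: 17.75
tcp_pos: [0.5675, -0.0446, 0.4031]
orientation: [0.0, 0.595, 0.803, 0.0]
wrist_force: [1.5, -0.7, 0.9]
finger_gap: 0.0683
t 17.75 tcp [ 0.5675 -0.0446  0.4031] F [ 1.5 -0.7  0.9] gap 0.0683 yaw_y 16.93 tilt [ 0.0009 -0.0001] q [-0.22  0.3   0.03  1.29  0.    1.06]
shift [-323.5 -138.3  -15. ] rot [-0.03  0.27  0.26]
```

View pics/s10.png

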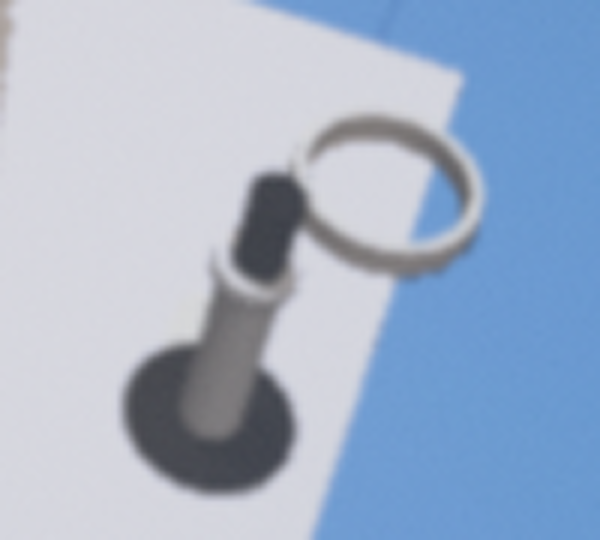

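View pics/w10.png

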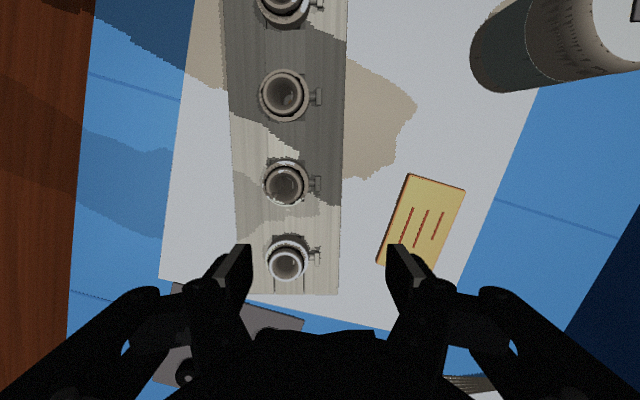

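```bash
python3 -m crank '[[-54,-23,-3,0,0,0.6,0.8],[-54,-23,-3,0,0,0,0.8],[-54,-23,-3,0,0,0,0.8],[-54,-23,-3,0,0,0,0.8],[-54,-23,-3,0,0,0,0.8],[-52,-22,0,0,0,0,0.8],[0,0,0,0,0,0,0.8],[0,0,0,0,0,0,0.8]]' 
python3 - <<'E'
from h import *; import pickle; st(); c=calibration("wrist"); im=read_camera("wrist"); cv2.imwrite("pics/w11.png",im); pickle.dump((c,im),open("w11.pkl","wb"))
im=read_camera("top"); cv2.imwrite("pics/t11.png",im)
E
```

```text
clock: 18.85
tcp_pos: [0.5278, -0.39, 0.4173]
orientation: [-0.0, 0.6, 0.8, 0.0]
wrist_force: [0.4, 0.2, -0.2]
finger_gap: 0.0684
t 18.85 tcp [ 0.5278 -0.39    0.4173] F [ 0.4  0.2 -0.2] gap 0.0684 yaw_y 16.31 tilt [-0.0004  0.0012] q [-0.76  0.48  0.32  1.42  0.    0.53]
```

View pics/w11.png

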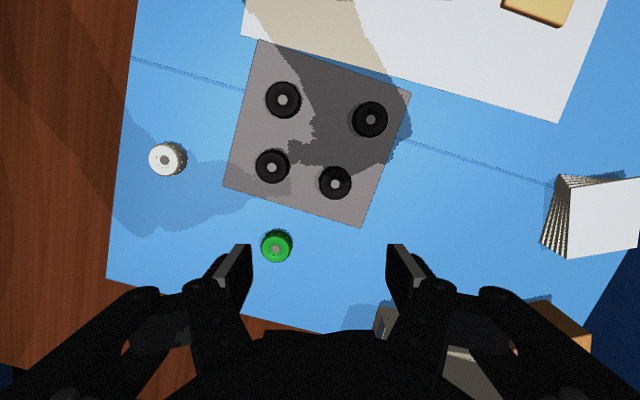

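```bash
python3 - <<'E'
from h import *; import pickle
c,im=pickle.load(open("w11.pkl","rb")); crop(im,250,75,400,210,5,"w11c.png")
E
```

```text
(no output)
```

View pics/w11c.png

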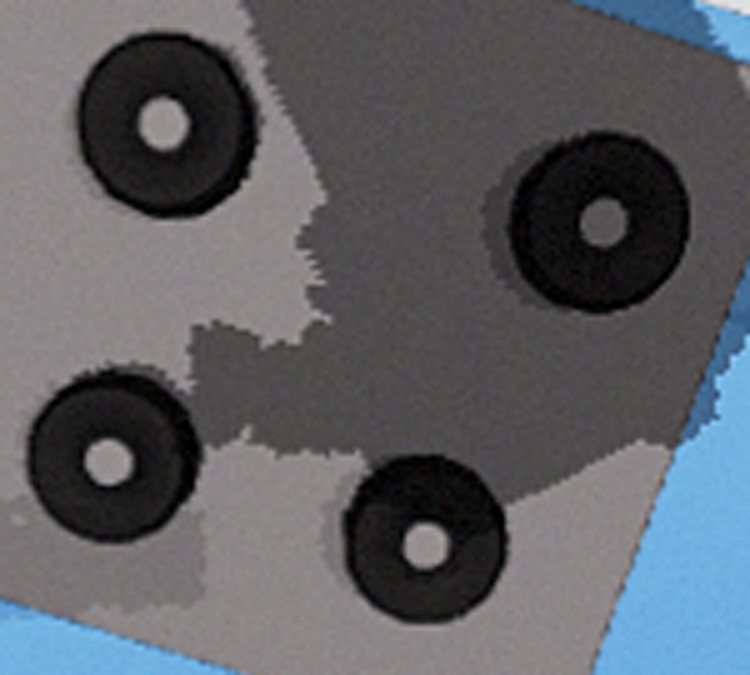

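```bash
python3 - <<'E'
from h import *; import pickle
c,im=pickle.load(open("w11.pkl","rb"))
big=cv2.resize(im[75:210,250:400],None,fx=5,fy=5,interpolation=cv2.INTER_CUBIC)
for n,(u,v) in dict(A=(164,124),B=(604,222),C=(109,462),D=(426,545)).items():
    P=atz(c,250+u/5-.4,75+v/5-.4,.0255); print(n,np.round(P,4),np.hypot(*P[:2]).round(3))
    for z,r,col in((.026,.021,(0,0,255)),(.004,.021,(0,255,0))):
        for t in np.linspace(0,2*np.pi,90):
            q=(proj(c,[P[0]+r*np.cos(t),P[1]+r*np.sin(t),z])-[250,75]+.4)*5; cv2.circle(big,tuple(int(a) for a in q),1,col,-1)
cv2.imwrite("pics/w11o.png",big)
E
```

```text
A [ 0.4584 -0.3068  0.0255] 0.552
B [ 0.5654 -0.2986  0.0255] 0.639
C [ 0.4654 -0.3882  0.0255] 0.606
D [ 0.5476 -0.386   0.0255] 0.67
```

View pics/w11o.png

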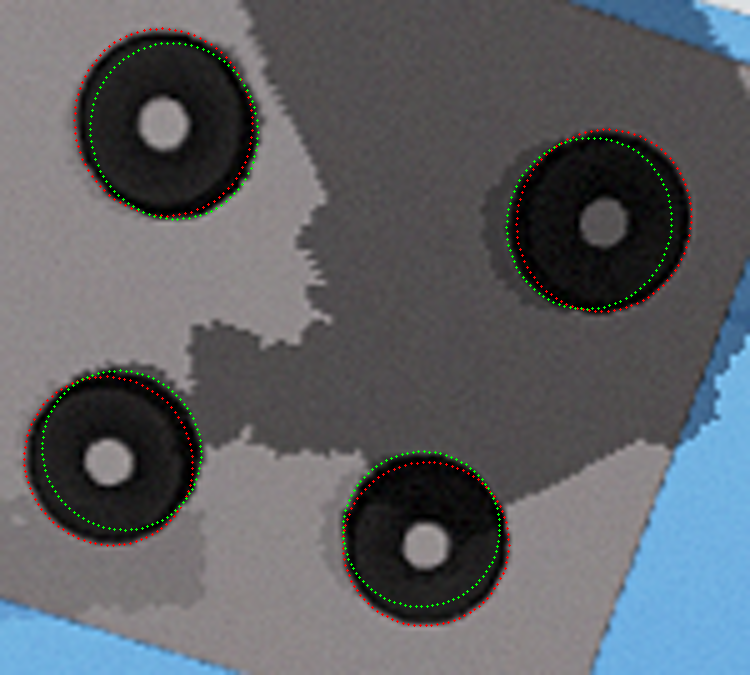

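```bash
python3 -c "from h import *; go([0.4584,-0.3068,0.25],16.32);"
```

```text
shift [ 98.4 -43.7 167.8] rot [ 0.01 -0.03  0.1 ]
```

```bash
python3 -m crank '[[32.8,-14.6,40,0,0,0,0.8],[32.8,-14.6,40,0,0,0,0.8],[32.8,-14.5,40,0,0,0,0.8],[0,0,40,0,0,0,0.8],[0,0,8,0,0,0,0.8],[0,0,0,0,0,0,0.8],[0,0,0,0,0,0,0.8],[0,0,0,0,0,0,0.8]]'; python3 -c "
from h import *; st(); go([0.4584,-0.3068,0.178],16.32); im=read_camera('wrist'); cv2.imwrite('pics/w12.png',im)"
```

```text
clock: 19.95
tcp_pos: [0.4588, -0.3089, 0.2511]
orientation: [0.001, 0.6, 0.8, -0.0]
wrist_force: [-1.1, 0.7, -1.0]
finger_gap: 0.0685
t 19.95 tcp [ 0.4588 -0.3089  0.2511] F [-1.1  0.7 -1. ] gap 0.0685 yaw_y 16.32 tilt [ 0.0021 -0.0017] q [-0.74  0.36 -0.27  0.93  0.    0.55]
shift [ 2.3  0.1 73.1] rot [0.09 0.13 0.  ]
```

View pics/w12.png

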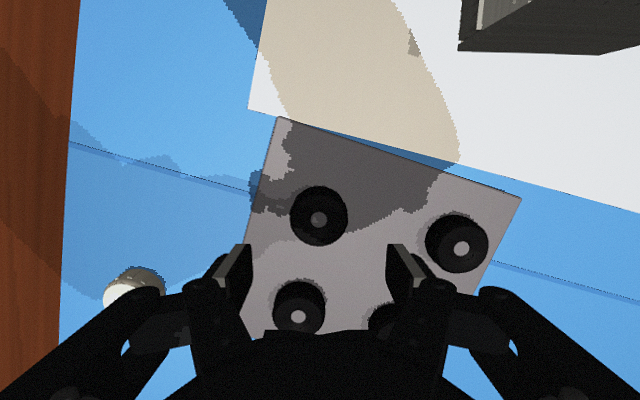

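```bash
python3 -m crank '[[2,0,36,0,0,0,0.8],[0,0,30,0,0,0,0.8],[0,0,6,0,0,0,0.8],[0,0,0,0,0,0,0.8],[0,0,0,0,0,0,0.8],[0,0,0,0,0,0,0],[0,0,0,0,0,0,0],[0,0,0,0,0,0,0]]' 60; python3 -c "
from h import *; st(); go([0.4584,-0.3068,0.178],16.32); im=read_camera('wrist'); cv2.imwrite('pics/w13.png',im)"
```

```text
clock: 21.0
tcp_pos: [0.4579, -0.3066, 0.179]
orientation: [0.001, 0.6, 0.8, -0.0]
wrist_force: [0.4, 1.1, 5.3]
finger_gap: 0.0402
t 21.0 tcp [ 0.4579 -0.3066  0.179 ] F [0.4 1.1 5.3] gap 0.0402 yaw_y 16.32 tilt [ 0.0016 -0.0014] q [-0.74  0.44 -0.36  0.77  0.    0.55]
shift [-0.3  0.5  1. ] rot [0.06 0.1  0.  ]
```

View pics/w13.png

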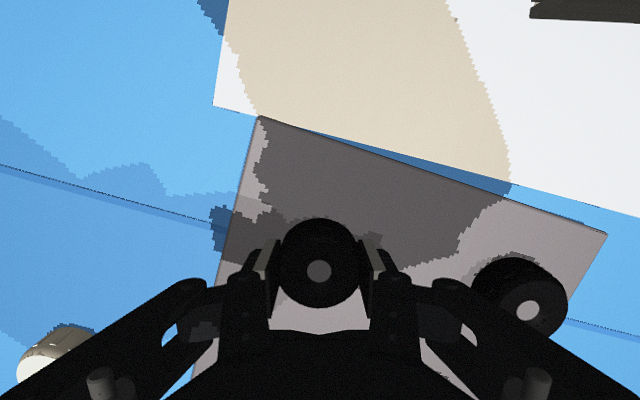

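```bash
python3 - <<'E'
from h import *
c=calibration("wrist"); M,p=toolT(); q=atz(c,318.8,270.6,p[2]-.1535); print(np.round(M.T@(q-p)*1000,1))
go([0.5548,-0.1081,0.335],16.32)
E
python3 -m crank '[[0,0,-50,0,0,0,0],[0,0,-56,0,0,0,0],[0,0,-50,0,0,0,0],[0,0,0,0,0,0,0],[0,0,0,0,0,0,0],[0,0,0,0,0,0,0],[0,0,0,0,0,0,0],[0,0,0,0,0,0,0]]'; python3 - <<'E'
from h import *; st()
im=read_camera("wrist"); cv2.imwrite("pics/w14.png",im)
go([0.5548,-0.1081,0.335],16.32)
E
```

```text
[  1.1  -0.5 153.5]
shift [ 163.   149.  -156.1] rot [0.06 0.1  0.  ]
clock: 22.05
tcp_pos: [0.4573, -0.3062, 0.3328]
orientation: [-0.001, 0.6, 0.8, 0.0]
wrist_force: [-0.1, 0.4, -0.3]
finger_gap: 0.0401
t 22.05 tcp [ 0.4573 -0.3062  0.3328] F [-0.1  0.4 -0.3] gap 0.0401 yaw_y 16.32 tilt [-0.0012  0.0012] q [-0.74  0.3  -0.15  1.12  0.    0.55]
shift [162.8 149.2  -1.9] rot [-0.03 -0.07  0.  ]
```

View pics/w14.png

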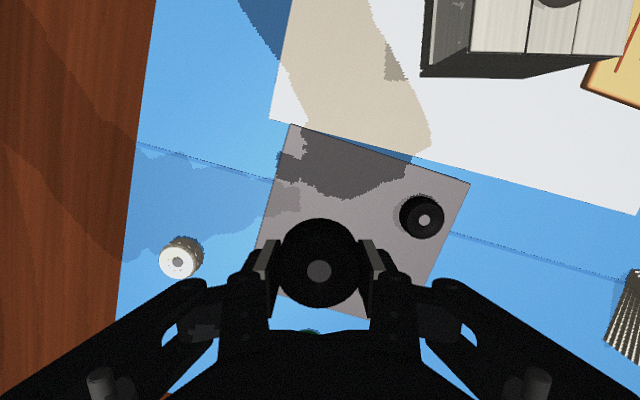

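```bash
python3 -m crank '[[40.7,37.3,0,0,0,0,0],[40.7,37.3,0,0,0,0,0],[40.7,37.3,0,0,0,0,0],[40.5,37.3,0,0,0,0,0],[0,0,10,0,0,0,0],[0,0,6,0,0,0,0],[0,0,0,0,0,0,0],[0,0,0,0,0,0,0]]'; python3 - <<'E'
from h import *; st()
im=read_camera("wrist"); cv2.imwrite("pics/w15.png",im)
go([0.5548,-0.1081,0.300],16.32)
im=read_camera("scene"); crop(im,270,160,420,260,5,"s15.png")
im=read_camera("top"); crop(im,290,150,380,220,7,"t15.png")
E
```

```text
clock: 23.1
tcp_pos: [0.5546, -0.1096, 0.3177]
orientation: [-0.0, 0.6, 0.8, -0.0]
wrist_force: [-0.3, -0.0, -0.1]
finger_gap: 0.04
t 23.1 tcp [ 0.5546 -0.1096  0.3177] F [-0.3 -0.  -0.1] gap 0.04 yaw_y 16.2 tilt [-0.  0.] q [-0.34  0.33 -0.14  1.1   0.    0.95]
shift [ 1.3  0.5 17.9] rot [ 0.02  0.01 -0.11]
```

View pics/w15.png

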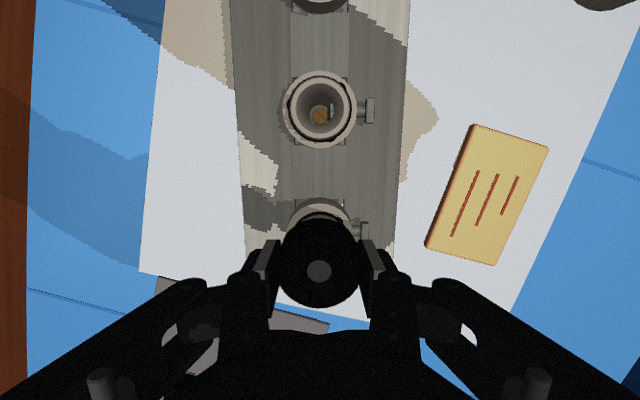

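View pics/s15.png

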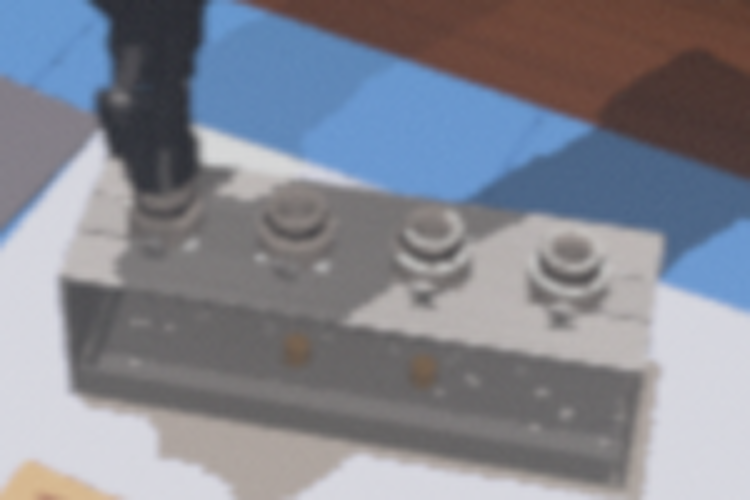

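```bash
cat > fit.py <<'E'
from h import *
import sys
from scipy.optimize import least_squares
from scipy.ndimage import map_coordinates
def fitcirc(c,im,P0,z,r,sgn=None,rng=.004,n=120,win=.0025):
    """refine centre of circle radius r at height z by maximising mean |radial gradient| over candidate centres"""
    g=cv2.GaussianBlur(cv2.cvtColor(im,cv2.COLOR_BGR2GRAY),(0,0),0.7).astype(float)
    t=np.linspace(0,2*np.pi,n,endpoint=False); best=[]
    def samp(cx,cy,rr):
        uv=np.array([proj(c,[cx+rr*np.cos(a),cy+rr*np.sin(a),z]) for a in t]); return map_coordinates(g,[uv[:,1],uv[:,0]],order=1,mode="nearest")
    def score(p):
        d=samp(p[0],p[1],r+.0007)-samp(p[0],p[1],r-.0007)
        d=np.abs(d) if sgn is None else np.clip(sgn*d,0,40)
        return -d.mean()
    from scipy.optimize import brute,fmin
    x=brute(score,(slice(P0[0]-rng,P0[0]+rng+1e-6,.001),slice(P0[1]-rng,P0[1]+rng+1e-6,.001)),finish=fmin)
    return x,score(x)
E
python3 - <<'E'
from fit import *; 
c=calibration("wrist"); im=cv2.imread("pics/w15.png"); M,p=toolT()
crop(im,270,60,370,160,7,"w15c.png")
# only mean visible edges: inner mouth edge (25 mm, bright->dark inward) 
for r,z,s in((.0125,.13,1),(.016,.13,-1),(.021,.116,None)):
    x,sc=fitcirc(c,im,(0.5337,-0.0362),z,r,s); q=np.array([*x,z]); print(r,np.round(x,4),round(sc,1),"tool",np.round(M.T@(q-p)*1000,2),proj(c,q))
E
```

```text
0.0125 [ 0.5337 -0.0367] -40.0 tool [ 7.5620e+01 -1.0000e-01  1.8801e+02] [319.57685195 108.5313598 ]
0.016 [ 0.5336 -0.0382] -19.7 tool [ 74.12  -0.62 188.01] [318.57589302 111.53887343]
0.021 [ 0.5335 -0.0366] -42.6 tool [ 75.75  -0.24 202.01] [319.23769187 109.93576907]
```

View pics/w15c.png

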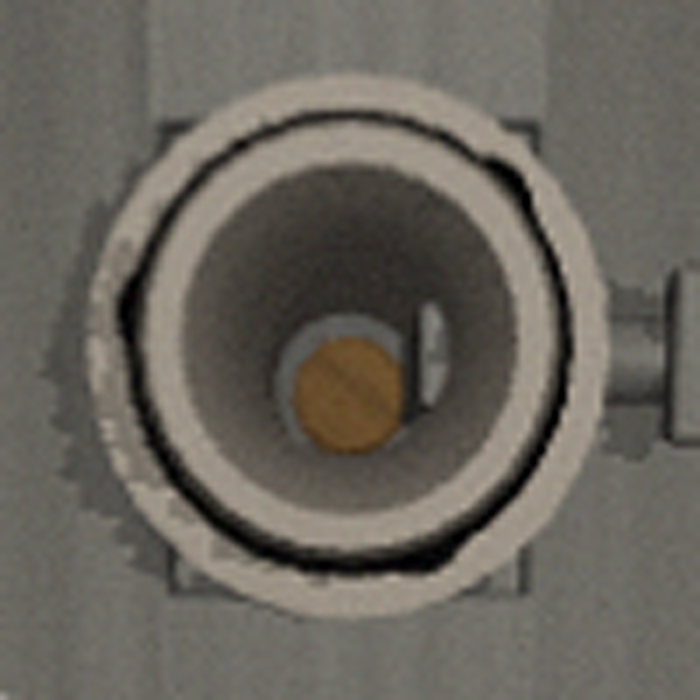

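```bash
python3 -m crank '[[0.3,0,6,0,0,0,0],[0,0,3,0,0,0,0],[0,0,2,0,0,0,0],[0,0,2,0,0,0,0],[0,0,1,0,0,0,0],[0,0,0,0,0,0,0],[0,0,0,0,0,0,0],[0,0,0,0,0,0,0]]'; python3 - <<'E'
from h import *; s=st(); print(np.round(s["ft_torque"],2))
im=read_camera("wrist"); cv2.imwrite("pics/w16.png",im)
E
```

```text
clock: 24.25
tcp_pos: [0.5549, -0.1081, 0.3038]
orientation: [0.0, 0.6, 0.8, 0.0]
wrist_force: [0.9, -0.4, 0.1]
finger_gap: 0.0399
t 24.25 tcp [ 0.5549 -0.1081  0.3038] F [ 0.9 -0.4  0.1] gap 0.0399 yaw_y 16.32 tilt [0.0003 0.0001] q [-0.33  0.34 -0.16  1.06  0.    0.95]
[ 0.03  0.   -0.01]
```

```bash
python3 -m crank '[[0,0,1.5,0,0,0,0],[0,0,1.5,0,0,0,0],[0,0,1,0,0,0,0],[0,0,0,0,0,0,0],[0,0,0,0,0,0,0],[0,0,0,0,0,0,0],[0,0,0,0,0,0,0],[0,0,0,0,0,0,0]]'; python3 - <<'E'
from h import *; s=st(); print(np.round(s["ft_torque"],2))
E
```

```text
clock: 25.3
tcp_pos: [0.5549, -0.1081, 0.2997]
orientation: [0.0, 0.6, 0.8, 0.0]
wrist_force: [0.1, -0.6, -0.4]
finger_gap: 0.0404
t 25.3 tcp [ 0.5549 -0.1081  0.2997] F [ 0.1 -0.6 -0.4] gap 0.0404 yaw_y 16.32 tilt [0.0001 0.0001] q [-0.33  0.35 -0.17  1.05  0.    0.95]
[-0.01 -0.   -0.02]
```

```bash
python3 -m crank '[[0,0,1.5,0,0,0,0],[0,0,1.5,0,0,0,0],[0,0,1.5,0,0,0,0],[0,0,1.5,0,0,0,0],[0,0,1.5,0,0,0,0],[0,0,0,0,0,0,0],[0,0,0,0,0,0,0],[0,0,0,0,0,0,0]]'; python3 - <<'E'
from h import *; s=st(); print(np.round(s["ft_torque"],2))
E
```

```text
clock: 26.3
tcp_pos: [0.5549, -0.1082, 0.292]
orientation: [0.0, 0.6, 0.8, -0.0]
wrist_force: [-0.3, -3.1, 1.7]
finger_gap: 0.0404
t 26.3 tcp [ 0.5549 -0.1082  0.292 ] F [-0.3 -3.1  1.7] gap 0.0404 yaw_y 16.31 tilt [-0.0001 -0.0002] q [-0.33  0.35 -0.18  1.04 -0.    0.95]
[-0.5   0.08 -0.04]
```

```bash
python3 -m crank '[[0,0,1,0,0,0,0],[0,0,1,0,0,0,0],[0,0,0,0,0,0,0],[0,0,0,0,0,0,0],[0,0,0,0,0,0,0],[0,0,0,0,0,0,0],[0,0,0,0,0,0,0],[0,0,0,0,0,0,0]]'; python3 - <<'E'
from h import *; s=st(); print(np.round(s["ft_torque"],2))
E
```

```text
clock: 27.3
tcp_pos: [0.5547, -0.1081, 0.2919]
orientation: [0.001, 0.6, 0.8, 0.0]
wrist_force: [-4.6, -2.0, 12.2]
finger_gap: 0.04
t 27.3 tcp [ 0.5547 -0.1081  0.2919] F [-4.6 -2.  12.2] gap 0.04 yaw_y 16.32 tilt [ 0.0012 -0.0008] q [-0.33  0.35 -0.18  1.03 -0.    0.95]
[-0.34  0.98 -0.03]
```

```bash
python3 -m crank '[[0,0,-1.5,0,0,0,0],[0,0,0,0,0,0,0.8],[0,0,0,0,0,0,0.8],[0,0,0,0,0,0,0.8],[0,0,0,0,0,0,0.8],[0,0,-40,0,0,0,0.8],[0,0,-40,0,0,0,0.8],[0,0,-40,0,0,0,0.8]]'; python3 - <<'E'
from h import *; s=st(); go([0.5756,-0.1801,0.412],16.32)
im=read_camera("scene"); crop(im,180,130,420,260,3,"s17.png")
im=read_camera("wrist"); cv2.imwrite("pics/w17.png",im)
E
```

```text
clock: 28.3
tcp_pos: [0.5548, -0.108, 0.4128]
orientation: [-0.0, 0.6, 0.8, 0.0]
wrist_force: [0.3, -0.4, -0.1]
finger_gap: 0.0685
t 28.3 tcp [ 0.5548 -0.108   0.4128] F [ 0.3 -0.4 -0.1] gap 0.0685 yaw_y 16.32 tilt [-0.0001  0.0003] q [-0.33  0.29  0.04  1.32  0.    0.95]
shift [-75.1  -0.3   0.8] rot [ 0.   -0.02  0.  ]
```

View pics/w17.png

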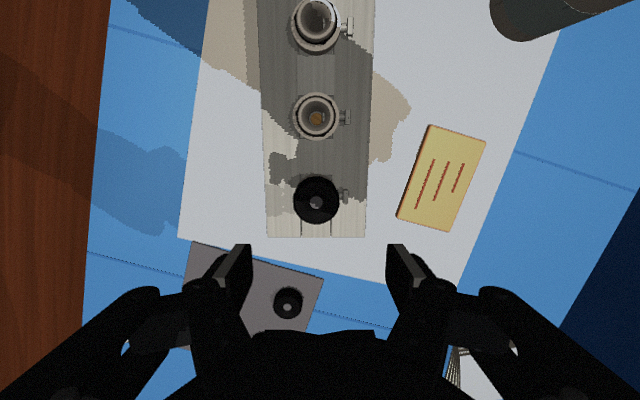

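View pics/s17.png

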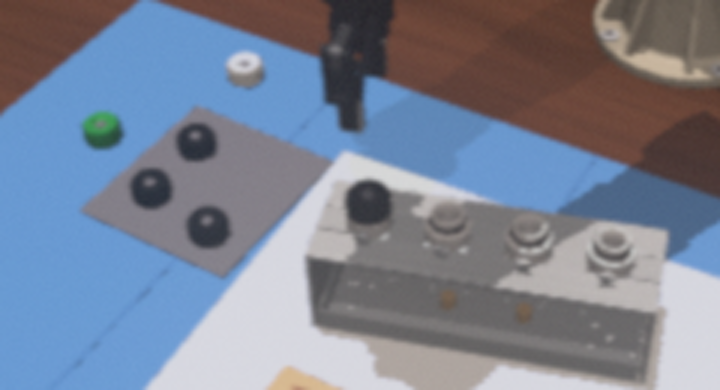

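```bash
python3 -c "
from h import *; go([0.5654,-0.2986,0.30],16.32)"
```

```text
shift [-184.8  -45.1  117.2] rot [0.4  0.27 0.01]
```

```bash
python3 -m crank '[[-46.2,-11.3,0,0,0,0,0.8],[-46.2,-11.3,25,0,0,0,0.8],[-46.2,-11.3,40,0,0,0,0.8],[-46.2,-11.2,40,0,0,0,0.8],[0,0,12,0,0,0,0.8],[0,0,0,0,0,0,0.8],[0,0,0,0,0,0,0.8],[0,0,0,0,0,0,0.8]]'; python3 - <<'E'
from fit import *; s=st(); M,p=toolT(); c=calibration("wrist")
im=read_camera("wrist"); cv2.imwrite("pics/w18.png",im); print(proj(c,[.5654,-.2986,.0255]))
x,sc=fitcirc(c,im,(.5654,-.2986),.026,.021); print(x,sc)
go([0.5654,-0.2986,0.179],16.32)
E
```

```text
clock: 29.4
tcp_pos: [0.5641, -0.2972, 0.2964]
orientation: [0.001, 0.599, 0.801, 0.0]
wrist_force: [-1.1, -0.2, 0.8]
finger_gap: 0.0687
t 29.4 tcp [ 0.5641 -0.2972  0.2964] F [-1.1 -0.2  0.8] gap 0.0687 yaw_y 16.41 tilt [ 0.0023 -0.0014] q [-0.61  0.48  0.03  1.11  0.    0.67]
[319.56841566 208.32934859]
[ 0.56529839 -0.29741818] -45.601620476025616
shift [ -1.4   0.7 117.3] rot [0.1  0.11 0.09]
```

View pics/w18.png

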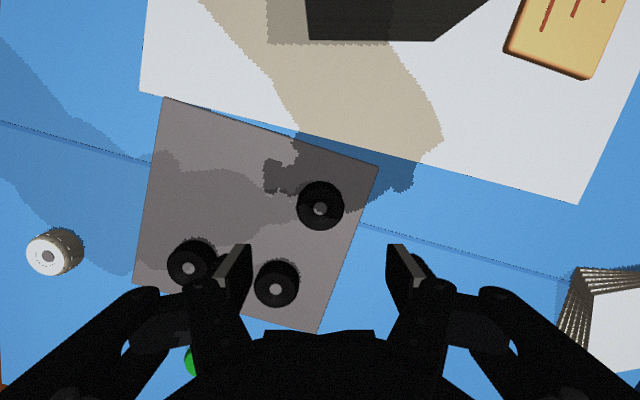

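```bash
python3 -m crank '[[-1,0.5,45,0,0,0,0.8],[0,0,45,0,0,0,0.8],[0,0,20,0,0,0,0.8],[0,0,7,0,0,0,0.8],[0,0,0,0,0,0,0.8],[0,0,0,0,0,0,0],[0,0,0,0,0,0,0],[0,0,0,0,0,0,0]]' 60; python3 -c "
from h import *; st(); go([0.5654,-0.2986,0.179],16.32); im=read_camera('wrist'); cv2.imwrite('pics/w19.png',im)"; python3 -m crank '[[0,0,0,0,0,0,0],[0,0,-50,0,0,0,0],[0,0,-56,0,0,0,0],[0,0,-50,0,0,0,0],[0,0,0,0,0,0,0],[0,0,0,0,0,0,0],[0,0,0,0,0,0,0],[0,0,0,0,0,0,0]]'; python3 -c "
from h import *; st(); go([0.5337,-0.0364,0.335],16.32); im=read_camera('wrist'); cv2.imwrite('pics/w20.png',im)"
```

```text
clock: 30.45
tcp_pos: [0.565, -0.2993, 0.1797]
orientation: [0.002, 0.6, 0.8, 0.0]
wrist_force: [-0.5, 0.8, 6.1]
finger_gap: 0.04
t 30.45 tcp [ 0.565  -0.2993  0.1797] F [-0.5  0.8  6.1] gap 0.04 yaw_y 16.32 tilt [ 0.0028 -0.0018] q [-0.61  0.58 -0.12  0.87  0.    0.67]
shift [0.6 0.6 0.7] rot [0.13 0.14 0.  ]
clock: 31.5
tcp_pos: [0.5639, -0.2987, 0.332]
orientation: [-0.001, 0.6, 0.8, 0.0]
wrist_force: [0.6, 0.1, -0.5]
finger_gap: 0.0399
t 31.5 tcp [ 0.5639 -0.2987  0.332 ] F [ 0.6  0.1 -0.5] gap 0.0399 yaw_y 16.32 tilt [-0.0024  0.0018] q [-0.61  0.46  0.09  1.2   0.    0.67]
shift [260.2  44.7  -2.5] rot [-0.1  -0.14 -0.  ]
```

View pics/w19.png

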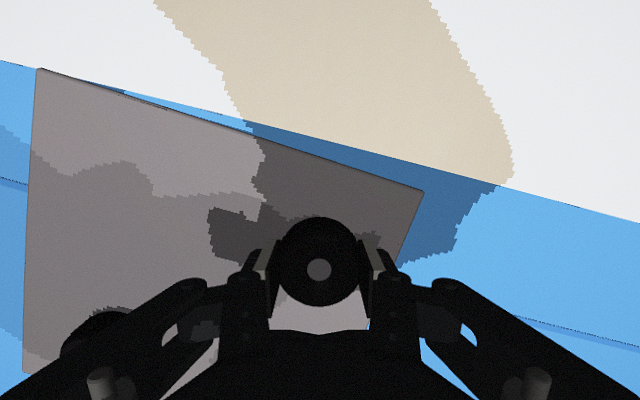

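View pics/w20.png

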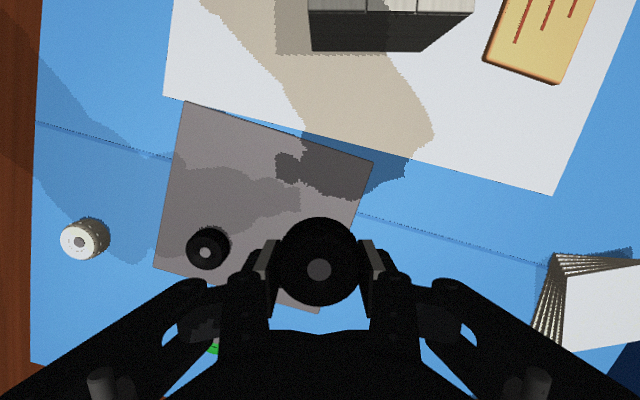

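```bash
python3 -m crank '[[52,8.9,-1,0,0,0,0],[52,8.9,-1,0,0,0,0],[52,8.9,0,0,0,0,0],[52,8.9,0,0,0,0,0],[51.7,8.9,0,0,0,0,0],[0,0,10,0,0,0,0],[0,0,5,0,0,0,0],[0,0,0,0,0,0,0]]'; python3 - <<'E'
from h import *; st()
im=read_camera("wrist"); cv2.imwrite("pics/w21.png",im)
go([0.5337,-0.0369,0.3005],16.32)
E
```

```text
clock: 32.55
tcp_pos: [0.534, -0.0382, 0.3198]
orientation: [-0.001, 0.6, 0.8, -0.0]
wrist_force: [-0.3, -0.3, 0.2]
finger_gap: 0.04
t 32.55 tcp [ 0.534  -0.0382  0.3198] F [-0.3 -0.3  0.2] gap 0.04 yaw_y 16.23 tilt [-0.0013  0.0001] q [-0.22  0.28 -0.21  1.08 -0.    1.07]
shift [ 1.5 -0.  19.7] rot [-0.04 -0.02 -0.1 ]
```

View pics/w21.png

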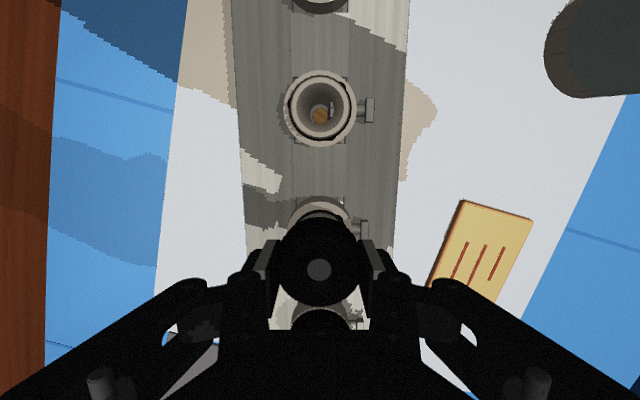

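```bash
python3 -m crank '[[0,0,8,0,0,0,0],[0,0,4,0,0,0,0],[0,0,2,0,0,0,0],[0,0,2,0,0,0,0],[0,0,1.5,0,0,0,0],[0,0,1.5,0,0,0,0],[0,0,0,0,0,0,0],[0,0,0,0,0,0,0]]'; python3 - <<'E'
from h import *; s=st(); print(np.round(s["ft_torque"],2))
E
```

```text
clock: 33.6
tcp_pos: [0.534, -0.0371, 0.3018]
orientation: [0.0, 0.6, 0.8, 0.0]
wrist_force: [0.7, 0.4, -0.1]
finger_gap: 0.04
t 33.6 tcp [ 0.534  -0.0371  0.3018] F [ 0.7  0.4 -0.1] gap 0.04 yaw_y 16.33 tilt [0.0002 0.0001] q [-0.22  0.29 -0.24  1.04  0.    1.07]
[0.   0.02 0.03]
```

Engaged (rim about 4 mm below the mouth, with no force). Press home.

```bash
python3 -m crank '[[0,0,2,0,0,0,0],[0,0,2,0,0,0,0],[0,0,2,0,0,0,0],[0,0,2,0,0,0,0],[0,0,1,0,0,0,0],[0,0,1,0,0,0,0],[0,0,0,0,0,0,0],[0,0,0,0,0,0,0]]'; python3 - <<'E'
from h import *; s=st(); print(np.round(s["ft_torque"],2))
E
```

```text
clock: 34.6
tcp_pos: [0.5341, -0.0372, 0.2926]
orientation: [0.0, 0.6, 0.8, 0.0]
wrist_force: [-1.6, 0.5, 8.5]
finger_gap: 0.0399
t 34.6 tcp [ 0.5341 -0.0372  0.2926] F [-1.6  0.5  8.5] gap 0.0399 yaw_y 16.32 tilt [ 0.001  -0.0003] q [-0.22  0.3  -0.26  1.01 -0.    1.07]
[-0.    0.35  0.01]
```

```bash
python3 -m crank '[[0,0,1,0,0,0,0],[0,0,1,0,0,0,0],[0,0,0,0,0,0,0],[0,0,0,0,0,0,0],[0,0,0,0,0,0,0],[0,0,0,0,0,0,0],[0,0,0,0,0,0,0],[0,0,0,0,0,0,0]]'; python3 - <<'E'
from h import *; s=st(); print(np.round(s["ft_torque"],2))
E
```

```text
clock: 35.6
tcp_pos: [0.5339, -0.0371, 0.2925]
orientation: [0.001, 0.6, 0.8, 0.0]
wrist_force: [-7.7, 0.7, 20.4]
finger_gap: 0.0401
t 35.6 tcp [ 0.5339 -0.0371  0.2925] F [-7.7  0.7 20.4] gap 0.0401 yaw_y 16.33 tilt [ 0.0023 -0.0007] q [-0.22  0.3  -0.26  1.01 -0.    1.07]
[ 0.13  1.4  -0.03]
```

```bash
python3 -m crank '[[0,0,-2.5,0,0,0,0],[0,0,0,0,0,0,0.8],[0,0,0,0,0,0,0.8],[0,0,0,0,0,0,0.8],[0,0,0,0,0,0,0.8],[0,0,-40,0,0,0,0.8],[0,0,-40,0,0,0,0.8],[0,0,-30,0,0,0,0.8]]'; python3 - <<'E'
from h import *; s=st(); go([0.4654,-0.3882,0.30],16.32)
im=read_camera("wrist"); cv2.imwrite("pics/w22.png",im)
E
```

```text
clock: 36.6
tcp_pos: [0.5341, -0.0372, 0.4039]
orientation: [0.001, 0.6, 0.8, 0.0]
wrist_force: [1.4, -1.0, 0.1]
finger_gap: 0.0685
t 36.6 tcp [ 0.5341 -0.0372  0.4039] F [ 1.4 -1.   0.1] gap 0.0685 yaw_y 16.32 tilt [ 0.0014 -0.0002] q [-0.22  0.24 -0.06  1.27  0.    1.07]
shift [-317.5 -164.8  103.9] rot [0.07 0.03 0.  ]
```

View pics/w22.png

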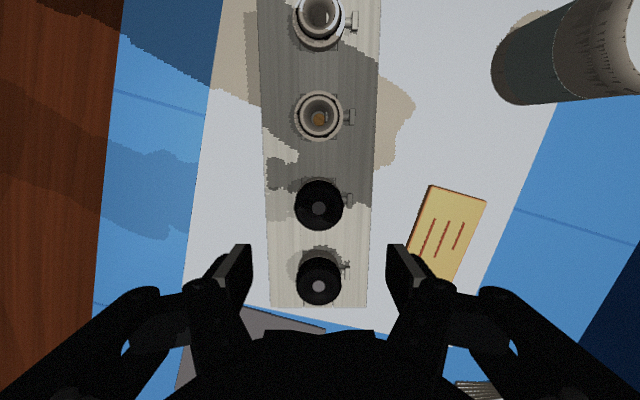

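```bash
python3 -m crank '[[-45.4,-23.5,0,0,0,0,0.8],[-45.4,-23.5,0,0,0,0,0.8],[-45.4,-23.5,0,0,0,0,0.8],[-45.4,-23.5,15,0,0,0,0.8],[-45.4,-23.6,30,0,0,0,0.8],[-45.4,-23.6,30,0,0,0,0.8],[-45.1,-23.6,29,0,0,0,0.8],[0,0,0,0,0,0,0.8]]'; python3 - <<'E'
from fit import *; s=st(); M,p=toolT(); c=calibration("wrist")
im=read_camera("wrist"); cv2.imwrite("pics/w23.png",im); print(proj(c,[.4654,-.3882,.0255]))
x,sc=fitcirc(c,im,(.4654,-.3882),.026,.021); print(x,sc)
go([0.4654,-0.3882,0.179],16.32)
E
```

```text
clock: 37.65
tcp_pos: [0.4633, -0.3909, 0.2946]
orientation: [-0.002, 0.602, 0.799, 0.0]
wrist_force: [-0.5, 0.6, 0.6]
finger_gap: 0.0682
t 37.65 tcp [ 0.4633 -0.3909  0.2946] F [-0.5  0.6  0.6] gap 0.0682 yaw_y 16.05 tilt [-0.0033  0.0031] q [-0.83  0.43 -0.06  1.09 -0.    0.46]
[323.16112647 206.49812011]
[ 0.46430904 -0.38699543] -51.11090812869429
shift [  0.3   1.8 117.2] rot [-0.07 -0.19 -0.17]
```

View pics/w23.png

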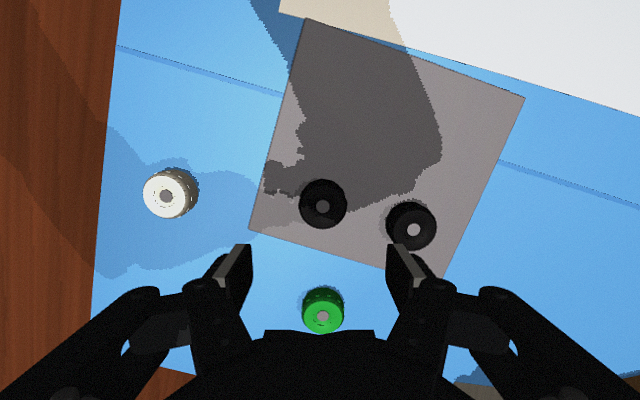

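```bash
python3 -m crank '[[0,1.2,45,0,0,0,0.8],[0,0,45,0,0,0,0.8],[0,0,20,0,0,0,0.8],[0,0,6,0,0,0,0.8],[0,0,0,0,0,0,0.8],[0,0,0,0,0,0,0],[0,0,0,0,0,0,0],[0,0,0,0,0,0,0]]' 60; python3 -c "
from h import *; st(); go([0.4654,-0.3882,0.179],16.32); im=read_camera('wrist'); cv2.imwrite('pics/w24.png',im)"
```

```text
clock: 38.7
tcp_pos: [0.4669, -0.3883, 0.1841]
orientation: [0.002, 0.6, 0.8, -0.0]
wrist_force: [0.0, 0.5, 5.3]
finger_gap: 0.0396
t 38.7 tcp [ 0.4669 -0.3883  0.1841] F [0.  0.5 5.3] gap 0.0396 yaw_y 16.33 tilt [ 0.0025 -0.002 ] q [-0.83  0.52 -0.21  0.84  0.    0.46]
shift [ 0.5 -1.4  5.1] rot [0.1  0.15 0.01]
```

View pics/w24.png

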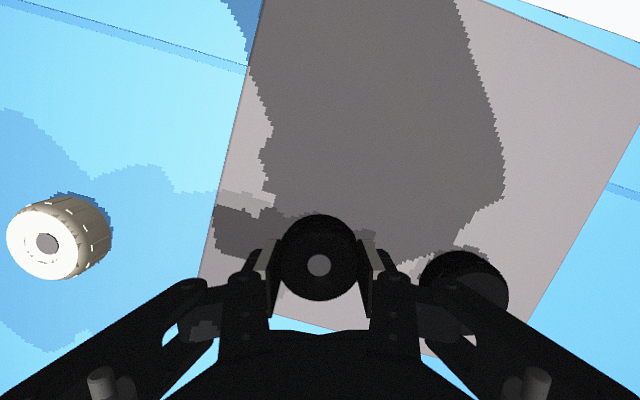

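```bash
python3 - <<'E'
from h import *
c=calibration("wrist"); M,p=toolT()
for v,d in((270.6,.1535),(269.8,.1542),(264.7,.1586)):
    q=atz(c,318.8,v,p[2]-d); print(np.round(M.T@(q-p)*1000,1))
E
python3 -m crank '[[0,0,0,0,0,0,0],[0,0,-50,0,0,0,0],[0,0,-56,0,0,0,0],[0,0,-50,0,0,0,0],[0,0,0,0,0,0,0],[0,0,0,0,0,0,0],[0,0,0,0,0,0,0],[0,0,0,0,0,0,0]]'; python3 -c "
from h import *; st(); go([0.5128,0.0352,0.343],16.32); im=read_camera('wrist'); cv2.imwrite('pics/w25.png',im)"
```

```text
[  1.1  -0.5 153.5]
[  1.2  -0.5 154.2]
[  1.6  -0.5 158.6]
clock: 39.75
tcp_pos: [0.4659, -0.3876, 0.3366]
orientation: [-0.001, 0.6, 0.8, 0.0]
wrist_force: [0.2, 0.3, -0.6]
finger_gap: 0.0395
t 39.75 tcp [ 0.4659 -0.3876  0.3366] F [ 0.2  0.3 -0.6] gap 0.0395 yaw_y 16.32 tilt [-0.0018  0.0022] q [-0.83  0.4   0.    1.18  0.    0.46]
shift [392.6 163.7  -5.6] rot [-0.07 -0.15 -0.  ]
```

View pics/w25.png

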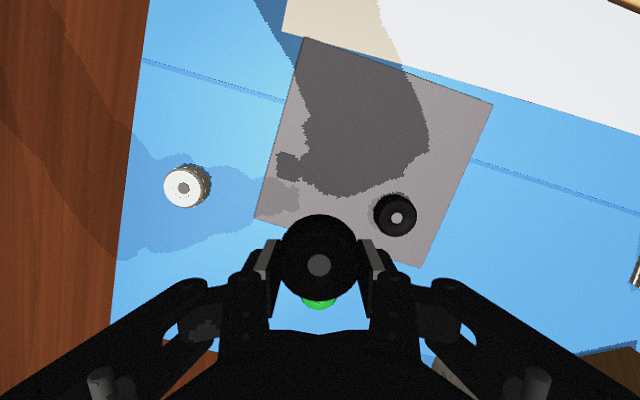

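```bash
python3 -m crank '[[56,23.4,0,0,0,0,0],[56,23.4,0,0,0,0,0],[56,23.4,0,0,0,0,0],[56,23.4,0,0,0,0,0],[56,23.4,0,0,0,0,0],[56,23.4,0,0,0,0,0],[55.9,23.3,0,0,0,0,0],[0,0,8,0,0,0,0]]'; python3 - <<'E'
from h import *; st()
im=read_camera("wrist"); cv2.imwrite("pics/w26.png",im)
go([0.5130,0.0345,0.3055],16.32)
E
```

```text
clock: 40.8
tcp_pos: [0.5132, 0.0381, 0.3302]
orientation: [0.0, 0.597, 0.802, 0.0]
wrist_force: [-0.4, -1.2, -0.7]
finger_gap: 0.0395
t 40.8 tcp [0.5132 0.0381 0.3302] F [-0.4 -1.2 -0.7] gap 0.0395 yaw_y 16.72 tilt [0.0007 0.0007] q [-0.08  0.23 -0.25  1.09  0.    1.2 ]
shift [-1.8 -0.3 23.2] rot [-0.1  -0.02  0.26]
```

View pics/w26.png

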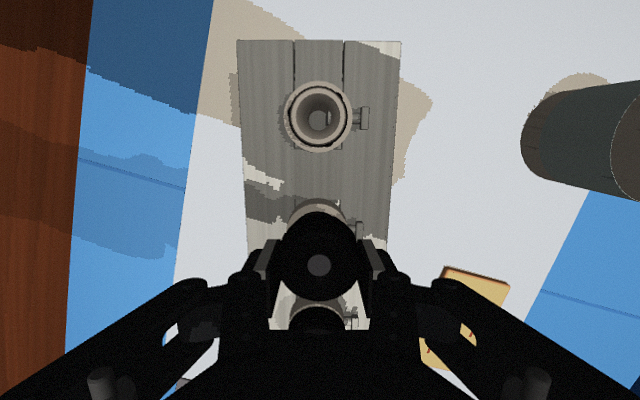

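```bash
python3 -m crank '[[0,0,10,0,0,0,0],[0,0,5,0,0,0,0],[0,0,0,0,0,0,0],[0,0,0,0,0,0,0],[0,0,0,0,0,0,0],[0,0,0,0,0,0,0],[0,0,0,0,0,0,0],[0,0,0,0,0,0,0]]'; python3 - <<'E'
from fit import *; st()
im=read_camera("wrist"); cv2.imwrite("pics/w27.png",im)
go([0.5130,0.0345,0.3055],16.32)
c=calibration("wrist"); M,p=toolT()
x,sc=fitcirc(c,im,(0.4918,0.1069),.13,.0125,1); q=np.array([*x,.13]); print(np.round(x,4),round(sc,1),"tool",np.round(M.T@(q-p)*1000,2))
E
```

```text
clock: 41.85
tcp_pos: [0.5132, 0.0343, 0.3153]
orientation: [0.0, 0.6, 0.8, 0.0]
wrist_force: [1.0, -0.6, -0.8]
finger_gap: 0.0399
t 41.85 tcp [0.5132 0.0343 0.3153] F [ 1.  -0.6 -0.8] gap 0.0399 yaw_y 16.33 tilt [0.0001 0.    ] q [-0.09  0.24 -0.27  1.05  0.    1.2 ]
shift [ 0.2 -0.1  9.7] rot [ 0.   -0.    0.01]
[0.4918 0.1069] -40.0 tool [ 7.5630e+01 -1.4000e-01  1.8522e+02]
```

```bash
python3 -m crank '[[0.3,0,4,0,0,0,0],[0,0,2,0,0,0,0],[0,0,2,0,0,0,0],[0,0,1.5,0,0,0,0],[0,0,0,0,0,0,0],[0,0,0,0,0,0,0],[0,0,0,0,0,0,0],[0,0,0,0,0,0,0]]'; python3 - <<'E'
from h import *; s=st(); print(np.round(s["ft_torque"],2))
E
```

```text
clock: 42.9
tcp_pos: [0.5132, 0.0345, 0.3058]
orientation: [0.0, 0.6, 0.8, 0.0]
wrist_force: [0.2, 0.1, -0.2]
finger_gap: 0.0393
t 42.9 tcp [0.5132 0.0345 0.3058] F [ 0.2  0.1 -0.2] gap 0.0393 yaw_y 16.32 tilt [0.0002 0.0001] q [-0.09  0.25 -0.29  1.03  0.    1.2 ]
[ 0.03 -0.04  0.04]
```

```bash
python3 -m crank '[[0,0,2,0,0,0,0],[0,0,2,0,0,0,0],[0,0,2,0,0,0,0],[0,0,2,0,0,0,0],[0,0,1,0,0,0,0],[0,0,1,0,0,0,0],[0,0,1,0,0,0,0],[0,0,0,0,0,0,0]]'; python3 - <<'E'
from h import *; s=st(); print(np.round(s["ft_torque"],2))
E
```

```text
clock: 43.9
tcp_pos: [0.513, 0.0347, 0.297]
orientation: [0.001, 0.599, 0.8, 0.001]
wrist_force: [-6.7, 1.0, 18.5]
finger_gap: 0.0396
t 43.9 tcp [0.513  0.0347 0.297 ] F [-6.7  1.  18.5] gap 0.0396 yaw_y 16.33 tilt [ 0.002  -0.0001] q [-0.09  0.26 -0.31  1.01  0.    1.2 ]
[0.18 1.19 0.01]
```

```bash
python3 -m crank '[[0,0,-2.5,0,0,0,0],[0,0,0,0,0,0,0.8],[0,0,0,0,0,0,0.8],[0,0,0,0,0,0,0.8],[0,0,0,0,0,0,0.8],[0,0,-40,0,0,0,0.8],[0,0,-40,0,0,0,0.8],[0,0,-20,0,0,0,0.8]]'; python3 - <<'E'
from h import *; s=st(); go([0.5476,-0.386,0.30],16.32)
im=read_camera("wrist"); cv2.imwrite("pics/w28.png",im)
im=read_camera("scene"); crop(im,180,130,420,260,3,"s28.png")
E
```

```text
clock: 44.9
tcp_pos: [0.5135, 0.0345, 0.3995]
orientation: [0.001, 0.6, 0.8, 0.001]
wrist_force: [-0.5, -0.2, -1.1]
finger_gap: 0.0683
t 44.9 tcp [0.5135 0.0345 0.3995] F [-0.5 -0.2 -1.1] gap 0.0683 yaw_y 16.32 tilt [ 0.003  -0.0002] q [-0.09  0.2  -0.12  1.25  0.    1.2 ]
shift [-413.   -85.8   99.7] rot [0.16 0.06 0.  ]
```

View pics/s28.png

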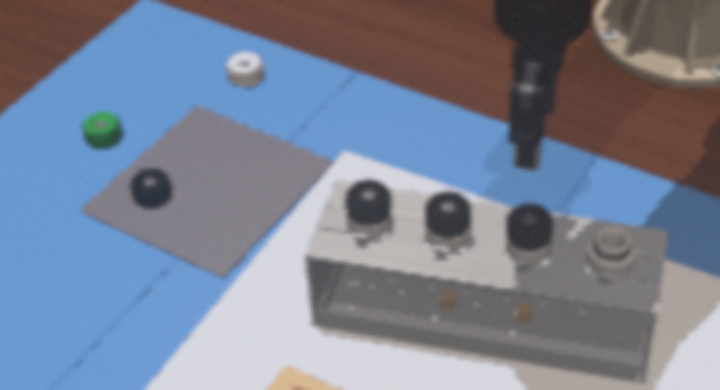

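Caps 0–2 are on, and the last cap is still at the same place on the mat, crop (151,188). I go and fetch it.

```bash
python3 -m crank '[[-57,-11.8,0,0,0,0,0.8],[-57,-11.8,0,0,0,0,0.8],[-57,-11.8,0,0,0,0,0.8],[-57,-11.8,0,0,0,0,0.8],[-57,-11.8,0,0,0,0,0.8],[-57,-11.8,20,0,0,0,0.8],[-57,-11.8,20,0,0,0,0.8],[-14,-3,50,0,0,0,0.8]]'; python3 -m crank '[[0,0,9,0,0,0,0.8],[0,0,0,0,0,0,0.8],[0,0,0,0,0,0,0.8],[0,0,0,0,0,0,0.8],[0,0,0,0,0,0,0.8],[0,0,0,0,0,0,0.8],[0,0,0,0,0,0,0.8],[0,0,0,0,0,0,0.8]]'; python3 - <<'E'
from fit import *; s=st(); M,p=toolT(); c=calibration("wrist")
im=read_camera("wrist"); cv2.imwrite("pics/w29.png",im); print(proj(c,[.5476,-.386,.0255]))
x,sc=fitcirc(c,im,(.5476,-.386),.026,.021); print(x,sc)
go([0.5476,-0.386,0.179],16.32)
E
```

```text
clock: 46.0
tcp_pos: [0.5471, -0.3904, 0.3065]
orientation: [0.002, 0.601, 0.799, -0.0]
wrist_force: [0.1, 0.3, -1.0]
finger_gap: 0.0684
clock: 47.0
tcp_pos: [0.547, -0.3859, 0.2981]
orientation: [-0.0, 0.6, 0.8, 0.0]
wrist_force: [-0.0, 0.6, 0.2]
finger_gap: 0.0683
t 47.0 tcp [ 0.547  -0.3859  0.2981] F [-0.   0.6  0.2] gap 0.0683 yaw_y 16.32 tilt [-0.0001  0.0002] q [-0.73  0.54  0.13  1.16  0.    0.55]
[319.84925348 206.86958655]
[ 0.54734991 -0.38505708] -48.53028501124463
shift [ -0.3   0.6 119.1] rot [ 0.   -0.01 -0.  ]
```

View pics/w29.png

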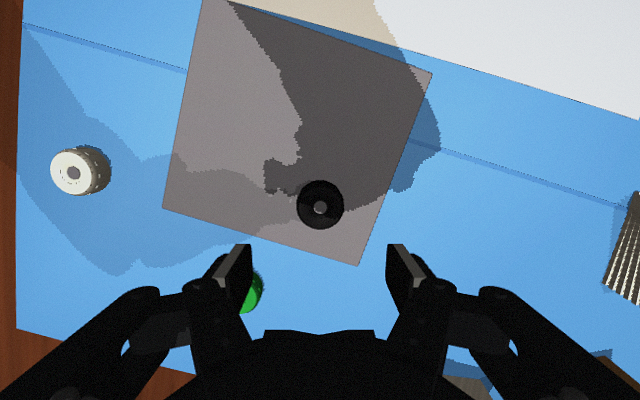

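```bash
python3 -m crank '[[0,0.5,45,0,0,0,0.8],[0,0,45,0,0,0,0.8],[0,0,22,0,0,0,0.8],[0,0,6,0,0,0,0.8],[0,0,0,0,0,0,0.8],[0,0,0,0,0,0,0],[0,0,0,0,0,0,0],[0,0,0,0,0,0,0]]' 60; python3 -c "
from h import *; st(); go([0.5476,-0.386,0.179],16.32); im=read_camera('wrist'); cv2.imwrite('pics/w30.png',im)"; python3 -m crank '[[0,0,0,0,0,0,0],[0,0,-50,0,0,0,0],[0,0,-56,0,0,0,0],[0,0,-50,0,0,0,0],[0,0,0,0,0,0,0],[0,0,0,0,0,0,0],[0,0,0,0,0,0,0],[0,0,0,0,0,0,0]]'; python3 -c "
from h import *; st(); go([0.4919,0.1066,0.337],16.32); im=read_camera('wrist'); cv2.imwrite('pics/w31.png',im)"
```

```text
clock: 48.05
tcp_pos: [0.5482, -0.3863, 0.1822]
orientation: [0.002, 0.6, 0.8, -0.0]
wrist_force: [0.1, -0.6, 6.3]
finger_gap: 0.04
t 48.05 tcp [ 0.5482 -0.3863  0.1822] F [ 0.1 -0.6  6.3] gap 0.04 yaw_y 16.32 tilt [ 0.0026 -0.0023] q [-0.73  0.63 -0.02  0.92  0.    0.55]
shift [ 0.4 -0.5  3.2] rot [0.11 0.17 0.  ]
clock: 49.1
tcp_pos: [0.5472, -0.3855, 0.3344]
orientation: [-0.002, 0.6, 0.8, 0.0]
wrist_force: [0.1, -0.6, -0.4]
finger_gap: 0.0397
t 49.1 tcp [ 0.5472 -0.3855  0.3344] F [ 0.1 -0.6 -0.4] gap 0.0397 yaw_y 16.32 tilt [-0.0022  0.0021] q [-0.73  0.53  0.2   1.24  0.    0.55]
shift [487.8  85.2  -1.4] rot [-0.09 -0.15  0.  ]
```

View pics/w31.png

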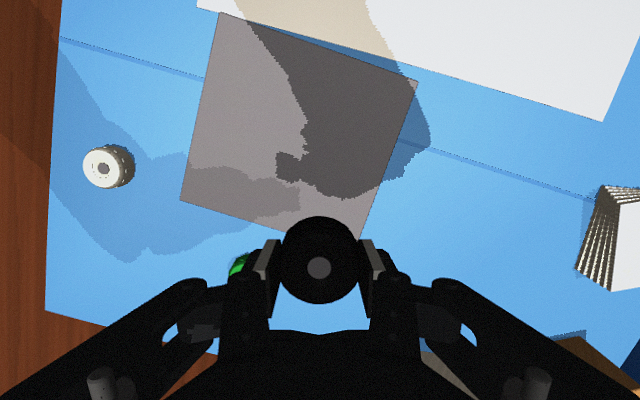

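```bash
python3 -m crank '[[55,9.6,0,0,0,0,0],[55,9.6,0,0,0,0,0],[55,9.6,0,0,0,0,0],[55,9.6,0,0,0,0,0],[55,9.6,0,0,0,0,0],[55,9.6,0,0,0,0,0],[55,9.6,0,0,0,0,0],[55,9.6,0,0,0,0,0]]';python3 -m crank '[[47.8,8.4,0,0,0,0,0],[0,0,0,0,0,0,0],[0,0,8,0,0,0,0],[0,0,8,0,0,0,0],[0,0,4,0,0,0,0],[0,0,0,0,0,0,0],[0,0,0,0,0,0,0],[0,0,0,0,0,0,0]]'; python3 - <<'E'
from h import *; st()
im=read_camera("wrist"); cv2.imwrite("pics/w32.png",im)
go([0.4920,0.1066,0.3035],16.32)
im=read_camera("scene"); crop(im,270,160,420,260,5,"s32.png")
E
```

```text
clock: 50.15
tcp_pos: [0.497, 0.0598, 0.3359]
orientation: [-0.0, 0.6, 0.8, 0.0]
wrist_force: [0.0, 0.2, -1.0]
finger_gap: 0.0397
clock: 51.15
tcp_pos: [0.4923, 0.1062, 0.3165]
orientation: [0.0, 0.6, 0.8, 0.0]
wrist_force: [0.4, -0.4, -0.7]
finger_gap: 0.0397
t 51.15 tcp [0.4923 0.1062 0.3165] F [ 0.4 -0.4 -0.7] gap 0.0397 yaw_y 16.3 tilt [0.0006 0.0001] q [ 0.05  0.22 -0.3   1.05  0.    1.34]
shift [ 0.4 -0.2 13. ] rot [ 0.03  0.   -0.01]
```

View pics/w32.png

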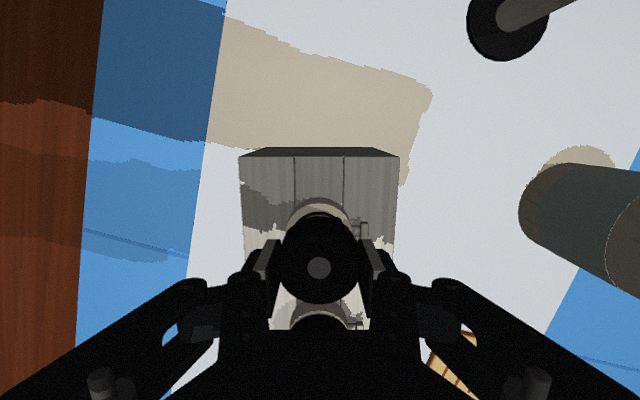

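View pics/s32.png

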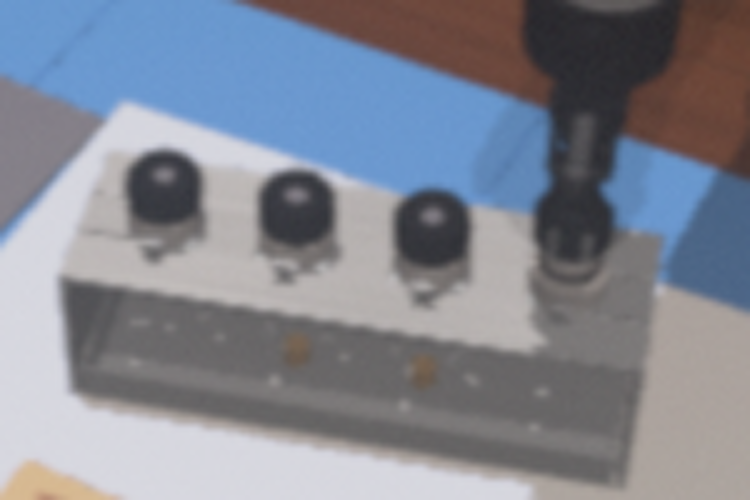

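```bash
python3 -m crank '[[0.3,-0.1,6,0,0,0,0],[0,0,3,0,0,0,0],[0,0,2,0,0,0,0],[0,0,2,0,0,0,0],[0,0,0,0,0,0,0],[0,0,0,0,0,0,0],[0,0,0,0,0,0,0],[0,0,0,0,0,0,0]]'; python3 - <<'E'
from h import *; s=st(); print(np.round(s["ft_torque"],2))
E
```

```text
clock: 52.25
tcp_pos: [0.492, 0.1066, 0.3033]
orientation: [0.0, 0.6, 0.8, 0.0]
wrist_force: [-0.6, 0.0, 0.1]
finger_gap: 0.0401
t 52.25 tcp [0.492  0.1066 0.3033] F [-0.6  0.   0.1] gap 0.0401 yaw_y 16.32 tilt [0.0002 0.0001] q [ 0.05  0.23 -0.32  1.02  0.    1.34]
[ 0.    0.03 -0.03]
```

Engaged (rim at 0.125). Press home; the stop should come at TCP 0.295.

```bash
python3 -m crank '[[0,0,2,0,0,0,0],[0,0,2,0,0,0,0],[0,0,2,0,0,0,0],[0,0,2,0,0,0,0],[0,0,1,0,0,0,0],[0,0,1,0,0,0,0],[0,0,1,0,0,0,0],[0,0,0,0,0,0,0]]'; python3 - <<'E'
from h import *; s=st(); print(np.round(s["ft_torque"],2))
E
```

```text
clock: 53.25
tcp_pos: [0.4919, 0.1067, 0.295]
orientation: [0.001, 0.599, 0.8, 0.001]
wrist_force: [-8.0, 0.1, 23.7]
finger_gap: 0.0398
t 53.25 tcp [0.4919 0.1067 0.295 ] F [-8.   0.1 23.7] gap 0.0398 yaw_y 16.33 tilt [0.0024 0.0001] q [ 0.05  0.24 -0.33  1.   -0.    1.34]
[ 0.05  1.5  -0.02]
```

```bash
python3 -m crank '[[0,0,-2.5,0,0,0,0],[0,0,0,0,0,0,0.8],[0,0,0,0,0,0,0.8],[0,0,0,0,0,0,0.8],[0,0,0,0,0,0,0.8],[0,0,-40,0,0,0,0.8],[0,0,-40,0,0,0,0.8],[0,0,-30,0,0,0,0.8]]'; python3 - <<'E'
from h import *; s=st(); go([0.575,-0.177,0.36],16.32)
im=read_camera("wrist"); cv2.imwrite("pics/w33.png",im)
E
```

```text
clock: 54.25
tcp_pos: [0.4921, 0.1066, 0.4063]
orientation: [0.0, 0.6, 0.8, 0.0]
wrist_force: [0.1, -0.2, -1.0]
finger_gap: 0.0686
t 54.25 tcp [0.4921 0.1066 0.4063] F [ 0.1 -0.2 -1. ] gap 0.0686 yaw_y 16.32 tilt [0.0013 0.0001] q [ 0.05  0.17 -0.13  1.26  0.    1.34]
shift [-2.955e+02 -2.000e-01  4.640e+01] rot [ 0.08  0.01 -0.  ]
```

View pics/w33.png

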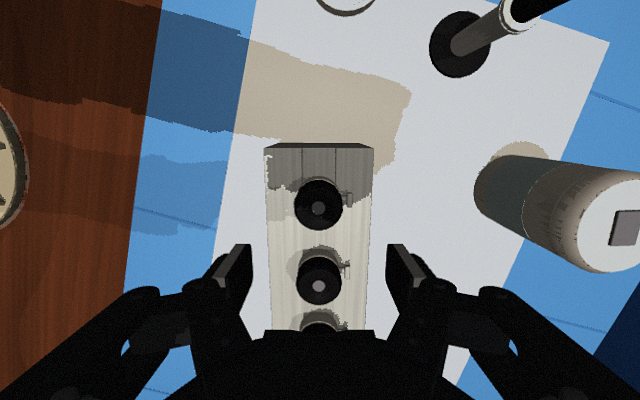

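```bash
python3 -c "
from h import *; go([0.5549,-0.1081,0.33],16.32)"; python3 -m crank '[[-56,0,0,0,0,0,0],[-56,0,0,0,0,0,0],[-56,0,0,0,0,0,0],[-55.8,0,0,0,0,0,0],[0,0,30,0,0,0,0],[0,0,30,0,0,0,0],[0,0,16,0,0,0,0],[0,0,0,0,0,0,0]]' 30; python3 -m crank '[[0,0,5,0,0,0,0],[0,0,5,0,0,0,0],[0,0,2,0,0,0,0],[0,0,0,0,0,0,0],[0,0,0,0,0,0,0],[0,0,0,0,0,0,0],[0,0,0,0,0,0,0],[0,0,0,0,0,0,0]]'; python3 -c "
from h import *; st()"
```

```text
shift [-223.4   -1.4   80.4] rot [0.38 0.09 0.01]
clock: 55.3
tcp_pos: [0.5545, -0.1079, 0.3275]
orientation: [-0.001, 0.599, 0.8, -0.0]
wrist_force: [0.2, 0.4, 1.0]
finger_gap: 0.0001
clock: 56.3
tcp_pos: [0.5549, -0.1082, 0.3167]
orientation: [0.0, 0.6, 0.8, 0.0]
wrist_force: [-0.5, -0.0, 0.5]
finger_gap: -0.0002
t 56.3 tcp [ 0.5549 -0.1082  0.3167] F [-0.5 -0.   0.5] gap -0.0002 yaw_y 16.32 tilt [0.0001 0.0001] q [-0.33  0.33 -0.14  1.09  0.    0.95]
```

```bash
python3 -m crank '[[0,0,1,0,0,0,0],[0,0,1,0,0,0,0],[0,0,1,0,0,0,0],[0,0,1,0,0,0,0],[0,0,1,0,0,0,0],[0,0,1,0,0,0,0],[0,0,1,0,0,0,0],[0,0,0,0,0,0,0]]'; python3 -c "
from h import *; st()"
```

```text
clock: 57.3
tcp_pos: [0.5547, -0.1082, 0.3123]
orientation: [0.001, 0.6, 0.8, 0.0]
wrist_force: [-5.1, 0.6, 16.9]
finger_gap: 0.0
t 57.3 tcp [ 0.5547 -0.1082  0.3123] F [-5.1  0.6 16.9] gap 0.0 yaw_y 16.32 tilt [ 0.0021 -0.0013] q [-0.33  0.34 -0.15  1.08 -0.    0.95]
```

```bash
python3 -m crank '[[0,0,-40,0,0,0,0.5],[0,0,-40,0,0,0,0.5],[-50,0,-40,0,0,0,0.5],[-30,0,-20,0,0,0,0.5],[0,0,0,0,0,0,0.5],[0,0,0,0,0,0,0.5],[0,0,0,0,0,0,0.5],[0,0,0,0,0,0,0.5]]'; python3 - <<'E'
from fit import *; st(); c=calibration("wrist")
im=read_camera("wrist"); cv2.imwrite("pics/w34.png",im)
m=[(.5549,-.1081),(.5338,-.0366),(.5129,.0352),(.4919,.1070)]
for k in range(4):
    uv=proj(c,[*m[k],.139]); 
    if uv[1]>22: print(k,uv,fitcirc(c,im,m[k],.139,.021))
im=read_camera("scene"); crop(im,260,160,500,320,3,"s34.png")
im=read_camera("top"); crop(im,130,80,370,250,3,"t34.png")
E
```

```text
clock: 58.3
tcp_pos: [0.5768, -0.1829, 0.4481]
orientation: [-0.001, 0.599, 0.801, -0.0]
wrist_force: [0.3, 0.2, 0.5]
finger_gap: 0.0429
t 58.3 tcp [ 0.5768 -0.1829  0.4481] F [0.3 0.2 0.5] gap 0.0429 yaw_y 16.39 tilt [-0.0011  0.0007] q [-0.44  0.37  0.23  1.43  0.    0.85]
0 [319.56635384 114.96918554] (array([ 0.55440535, -0.10868408]), np.float64(-57.016039362594064))
1 [319.59524031  25.47380459] (array([ 0.53399087, -0.03793126]), np.float64(-50.99637921202668))
```

View pics/w34.png

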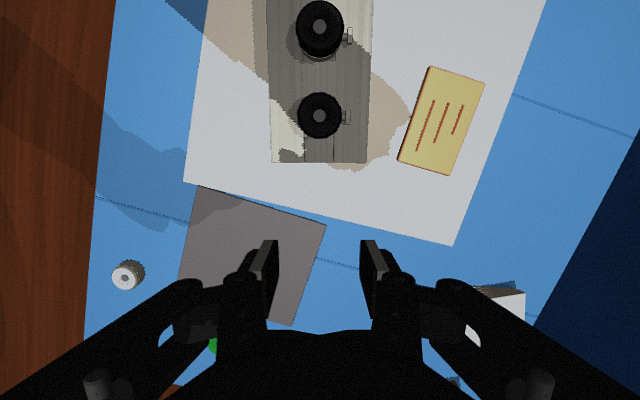

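View pics/s34.png

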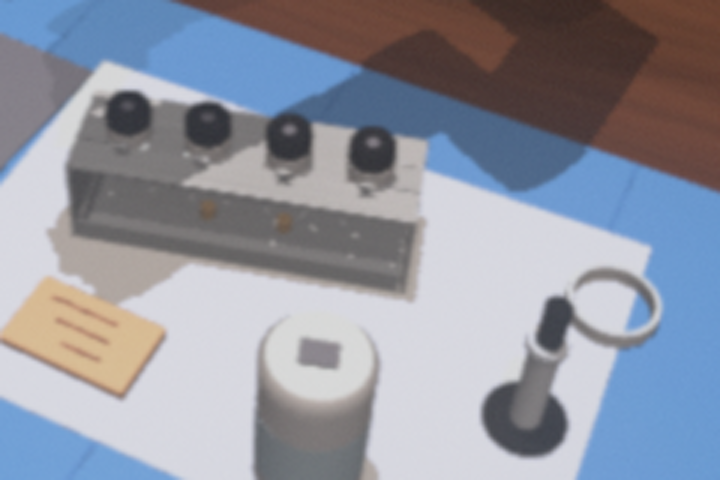

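View pics/t34.png

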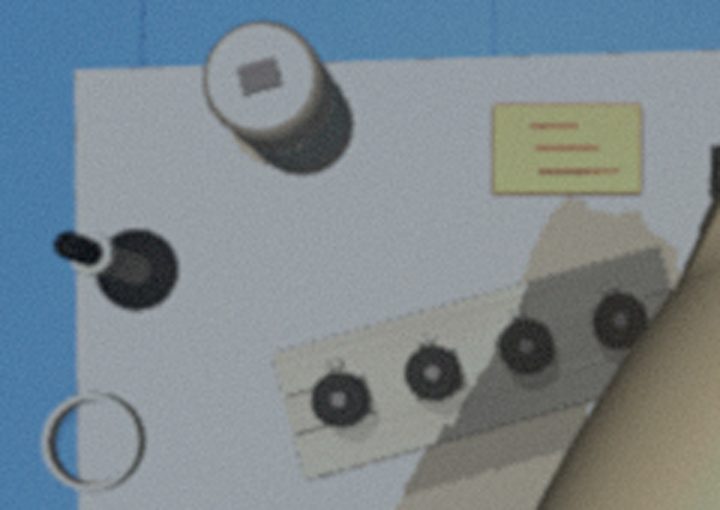

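```bash
python3 -c "
from h import *; st(); print(hand_in())"
```

```text
t 58.45 tcp [ 0.577  -0.1833  0.4485] F [-0.  -0.  -0.6] gap 0.043 yaw_y 16.36 tilt [-0.0003  0.0003] q [-0.44  0.37  0.23  1.43  0.    0.85]
the job is handed in; nothing more can be done
None
```

The job is done and handed in at about 58 s, with no verdict reported. I pushed the two jammed beads (sleeves 1 and 2; sleeves 0 and 3 were clear) out with the rod. The rod went back in its stand, and I pressed the four black caps from the mat onto the sleeves.

- **Beads:** both lie in the tray in the last scene picture.
- **Caps:** each cap stopped hard with its rim computed at about 117 mm above the table, which is home. The final pushes were 12 to 24 N. I pressed cap 0 again from above because its first push was the lightest, and its top was at 139 mm, also home. The last outline fits put caps 0 and 1 within about 1.5 mm of their mouths. I did not measure the centring of the caps on sleeves 2 and 3.
- **Rod:** it stands upright with its collar on the rim in the scene and top pictures. I judged this by eye.
- **Tape, pad, wipes and look-alikes:** I saw no shift in the tape, pad or wipes, and the green and white caps were not touched.
- **Disagreements:** the wrist-camera readings of the held caps differed by about 1 to 1.5 mm between near and far views. All four caps still slid onto their necks without any force.

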